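# Snap a spring punch on the marked plate

## Robot

A 6-joint arm with a two-finger parallel gripper is mounted at the origin on the work surface. World frame = base frame: x ahead of the robot, y to its left, z up, the work surface at z = 0. Lengths are in mm, angles in rad, forces in N, time in s.
With the tool pointing down it reaches from about 400 to 925 mm from the base axis. Payload 12.5 kg.
Tool frame: the origin (TCP) lies midway between the tips of the shut fingers; the grasp point (between the pads) lies 19 mm behind it; z points along the fingers, y is the direction in which the jaws open and shut (so a half turn about z gives the same grasp; the last joint's range is limited). The gripper opens to 95 mm and grips with 3 to 60 N. Pads are 20 mm wide; open, the fingers measure 119 mm over their backs; the gripper's body (75 mm by 180 mm) begins 59 mm behind the grasp point.
Start: joints at [-1.325, 0.491, 1.559, -0, 1.092, -0.106], TCP at [215.391, -586.731, 214.661] pointing down, gripper open.
Joint ranges: [-3.1, 3.1], [-0.84, 2.19], [0.05, 2.79], [-1.13, 4.28], [0.06, 2.93], [-2.69, 2.69]. Speed limits (rad/s): [2.22, 2.22, 2.79, 3.14, 3.14, 3.14].

## Interface

Orientations are given as [roll, pitch, yaw] about the fixed x, y, z axes, in that order (R = Rz(yaw) Ry(pitch) Rx(roll)).
In Python, from cell import env gives the robot as it stands.
- The arm moves only by the tool drive_tool, never from a script. Its argument "increments" is a list of rows, each a list of 2 entries, a list of its own where there are three numbers: the shift along the tool's x, y, z as a fraction of full scale, then the turn, a rotation vector about the tool's x, y, z as a fraction of full scale. In form: [[[x, y, z], [ax, ay, az]], ...]. A call has 1 to 5 rows; each row shifts and turns the commanded pose from where the row before left it, along the tool's axes as they then stand; what a row does not reach is not made up. Full scale, the value 1, is 30 mm for a shift and 0.08 rad for a turn. A row lasts 1/12 s, in which the tool goes at most 41.7 mm and 7.16 degrees, less where a joint would pass 70% of its speed; a pose out of reach is approached as far as the arm can. A call with a number of a shift or a turn outside -1 to 1 is refused whole. A call with a gripper value outside its range is refused whole. "jaw" is the opening, from -1 (shut) to 1 (fully open), so that 0 is half open, set as the call begins (left out, the last holds). The fingers move at their own pace and stop on an object; the grip force is fixed at half the most. Time passes only in rows, so rows that do not move let the fingers close. It gives the time, the measured TCP pose, the force and the opening at its end, in the units of the state.
- env.state(): the state, without advancing time (a new reading comes with each control period).
- env.read_camera(name): name is "scene" or "top"; returns a dict with "pixels" (420x560x3 uint8, blue, green, red), "vertical_fov" (degrees; the focal length in pixels is half the picture's height over the tangent of half this angle, whatever the lens; pixels are square), "cx", "cy" (the principal point, pixels), "k1" (the pictures are not rectified: a ray, as slopes to the right and down, at radius r is drawn at 1 + k1 r^2 times it, then the intrinsics apply), "world_to_cam" (4x4, takes a point from world to camera coordinates). Camera axes: x right, y down, z forward; pixel columns grow to the right and rows downward; lengths in mm; the calibration is good to about 2 mm. A picture is of the moment at which its call begins. There is no depth.
- env.job_done(): hands the job in, once; it reports no verdict.
Trained networks look in a picture, given as the dict that the camera call returned (one of the last four; its "shot" number tells which), for a name from the list of things; names that differ only in an ending like _2 or _b are one class to them, and where a whole thing is asked for, a point or a joint stands for the part that bears it (a point fixed in the world has none). Each returns a list of dicts, best first, with "score" (0 to 1); they miss things now and then, are a little off and sometimes report something else, mostly with a low value. They report only what shows in the picture. A call takes as long as a camera call.
- env.boxes_of(target, picture): "point" ([x, y, z] in mm, in world coordinates, good to about 4 mm: the middle of the surface that is visible of it).
- env.tip_of(target, picture): "point" ([x, y, z] in mm, in world coordinates, good to about 4 mm: a listed point, or the origin of a listed thing).
The state is a dict: "t": time; "joints": joint angles; "qvel": joint speeds; "tau": joint torques, N m; "eef_pos": TCP position; "tcp_rot": TCP orientation; "ft_force": force on the tool from outside, world axes, zero at the start; "moment": the same for the moment, N m; "opening": opening from 0.0 (shut) to 1.0 (fully open).
Only numpy, scipy, OpenCV 4.12 (cv2) and the standard library are available. Lean on these libraries where they do the work, as an engineer would, in place of code of your own. Each camera call takes 0.05 s, during which the arm holds its last target.

## Task

Stand the lying spring punch up on its brass foot on the bare bench, away from the clamped plate, and let go of it. Then take it again straight from above, set its foot upright and centred on the white cross of the plate and press its dark cap straight down until it snaps home and stays down, then let go, leaving the punch standing on the cross. Do not trip it anywhere else, and do not disturb the pedal, the jar or the bell.

Things in the scene. Friction and masses are not known exactly. Their poses are not given: they have to be found in the camera images.
- punch_center (a point): Middle of the spring punch, a straight tool 108 mm long, about 0.4 kg, that starts lying on its side with its axis 20 mm above the bench. The point is on the axis, 54 mm from either end. x points along the tool from foot to cap (up when it stands); y and z are square to the flats of its body. Blue square body, 34 x 34 mm, from 10 to 80 mm from the foot end
- punch_foot (a point): Centre of the flat underside of the brass foot (40 x 40 mm square, 10 mm thick), on the tool axis, 54 mm from the centre point; same axes. The punch stands stably on it, and may be lifted by the body or by the cap
- cap_top (a point): Centre of the top face of the dark steel cap, round, 40 mm in diameter, 18 mm tall; unfired it is 108 mm from the foot's underside with 10 mm of red stem (20 mm thick) showing between cap and body; fired, 98 mm and no red. Same axes as the centre point
- punch_cap (a joint): Travel of the cap towards the body, m: 0 unfired, 0.010 fired. Pressing it takes about 10 N at first, at most 15 N about 2 mm in, then less; 4 to 6 mm in, the internal spring trips and snaps the cap the rest of the way down, where it stays (a pull of about 15 N would draw it out again)
- work_mark (a point): Centre of the white cross, in a white square outline just larger than the foot, on a flat steel plate (90 x 160 mm) clamped on a wooden block (110 x 170 mm), all fixed; plate top 40 mm above the bench. z up, y along the plate. A fixed C-clamp stands over the plate's other end: its screw is 90 mm from the cross towards -y, its top 130 mm above the bench, its arm begins 78 mm from the cross
- pedal: Black iron bicycle pedal lying flat, 70 x 126 mm, 24 mm high, origin at the centre of its underside: to be left alone
- jar: Green plastic jar, 60 mm in diameter, 75 mm high, origin at the centre of its underside: to be left alone
- bell: Brass bell dome, 66 mm in diameter, 39 mm high, origin at the centre of its underside: to be left alone

How it is judged (in metres and radians):
On the way, in this order (a step that is already met when the one before it is completed fails the run):
1. the punch stands unfired on its foot on the bare bench, let go (angle between punch_center's own x axis and vertical below 0.1 rad and height (world z) of punch_foot below 0.006 m and contact force between the fingers and punch below 0.05 N and value of joint punch_cap below 0.003 m), for 0.2 s.
2. the punch stands unfired and upright on the plate, its foot centred on the cross (angle between punch_center's own x axis and vertical below 0.08 rad and horizontal distance between punch_foot and work_mark below 0.006 m and z of punch_foot in the frame of work_mark below 0.003 m and value of joint punch_cap below 0.004 m), for 0.02 s.
3. the punch is tripped there (value of joint punch_cap above 0.008 m and horizontal distance between punch_foot and work_mark below 0.006 m and angle between punch_center's own x axis and vertical below 0.08 rad), for 0.1 s.
At the end, for the whole second after the job is handed in: The punch stands upright (within 0.08 rad) on the plate, its foot's centre within 6 mm of the cross, its cap snapped down by more than 8 mm, let go and at rest (all of step 3 and z of punch_foot in the frame of work_mark below 0.003 m and distance between punch_foot and work_mark below 0.008 m); the robot touches nothing.
It fails at once if the punch is tripped away from the cross (value of joint punch_cap above 0.006 m and (horizontal distance between punch_foot and work_mark above 0.01 m or z of punch_foot in the frame of work_mark above 0.008 m)).
It fails at once if a bystander is moved more than 20 mm (distance of any of pedal, jar, bell from where it was at the start of the episode above 0.02 m).
It also fails if it takes over 58 s, if anything falls off the work surface, if the arm or the gripper's body presses on something with over 40 N, if the wrist force passes 120 N, or if a joint passes its speed limit or range.

## Working session

There is one attempt and no reset: what is moved stays moved. The work goes in short steps, Python scripts to look and compute and a tool call to move; the robot and the scene stay as the last step left them, time stands still between calls to the robot, and variables do not carry over. Pictures are saved under pics/ and viewed, and the job is handed in when it is done.

Besides the shell and the picture viewer there is one more tool, called after "Call:" as a command line: name --argument value ..., lists and objects as JSON in quotes. drive_tool: Moves the arm, as the interface text tells. Its arguments: {"type":"object","properties":{"increments":{"type":"array","items":{"type":"array"}},"jaw":{"type":"number"}},"required":["increments"]}

```bash
ls; mkdir -p pics; python3 - <<'E'
from cell import env
import cv2
print(env.state())
for n in ["scene","top"]:
    p=env.read_camera(n)
    cv2.imwrite(f"pics/{n}0.png",p["pixels"])
    print(n,p["vertical_fov"],p["cx"],p["cy"],p["k1"],p["world_to_cam"].tolist() if hasattr(p["world_to_cam"],'tolist') else p["world_to_cam"])
    for t in ["punch_center","punch_foot","cap_top","work_mark","pedal","jar","bell"]:
        print(t,[(r["score"],[round(float(v)) for v in r["point"]]) for r in env.tip_of(t,p)[:2]])
print(env.state()["t"])
E
```

```text
pics
{'t': 0.0, 'joints': array([-1.32459147e+00,  4.91567771e-01,  1.55946411e+00, -8.88968390e-06,
        1.09170624e+00, -1.05579510e-01]), 'qvel': array([-0.00099318,  0.00068486,  0.00115332,  0.00106115, -0.00051282,
        0.00083211]), 'tau': array([-2.64619221e-04, -6.12649369e+01, -2.58185917e+01,  6.92731887e-02,
        4.81739372e-02, -9.39517008e-05]), 'eef_pos': array([ 215.32769669, -586.46625423,  214.05160232]), 'tcp_rot': array([-3.14045273e+00, -1.12872942e-04,  3.51788401e-01]), 'ft_force': array([ 0.43003318, -0.1911635 , -0.14618235]), 'moment': array([-0.02362192,  0.03270289, -0.02657633]), 'opening': 1.0009382126313167}
scene 42.99216028332191 278.01891783839403 205.85838130655813 -0.07054232556398089 [[0.8927634864284647, 0.45012294503861083, -0.019044465071528245, -579.692398300265], [0.2823512873357319, -0.5919484854547247, -0.7549004842412759, -126.92250675839331], [-0.35107137143314315, 0.668570358988211, -0.6555627866516118, 1454.8858723416981], [0.0, 0.0, 0.0, 1.0]]
punch_center [(0.98, [477, 142, 22])]
punch_foot [(0.93, [458, 86, 17])]
cap_top [(0.67, [501, 185, 20])]
work_mark [(0.64, [499, -79, 39])]
pedal [(0.8, [766, -8, 1])]
jar [(0.94, [783, 220, 3])]
bell [(0.6, [772, -223, 5])]
top 46.62113368772791 280.0520034410001 208.8290661183185 -0.0387350796283791 [[0.018470523737180743, -0.9996473683028414, -0.019078228378906728, 15.046189710270305], [-0.9827020718208511, -0.014634066412883673, -0.1846144147655605, 645.5630794970219], [0.18427012181002475, 0.022158139484776018, -0.9826258387925143, 798.1297301751182], [0.0, 0.0, 0.0, 1.0]]
punch_center []
punch_foot [(0.78, [463, 90, 18])]
cap_top []
work_mark [(0.92, [494, -77, 43])]
pedal [(0.76, [767, -8, -2])]
jar [(0.67, [783, 212, 3])]
bell [(0.9, [770, -222, 0])]
0.8
```

View images.

View pics/scene0.png

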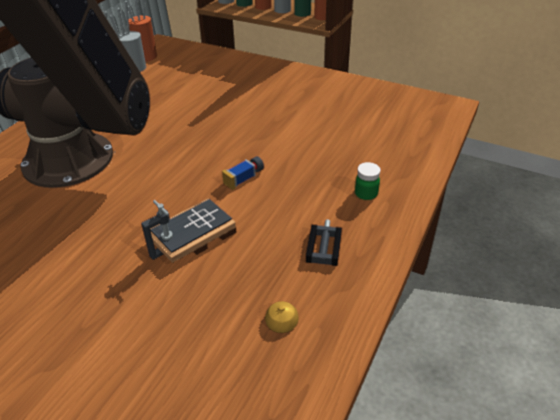

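View pics/top0.png

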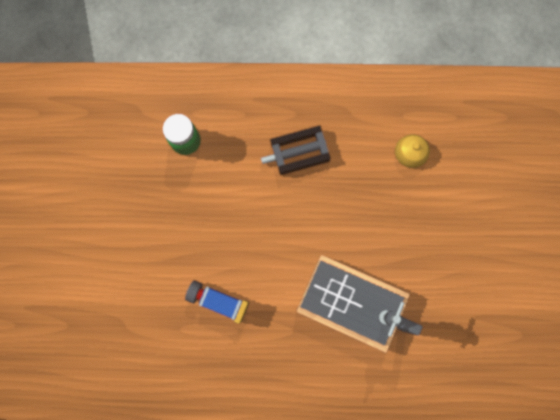

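```bash
cat > h.py <<'E'
import numpy as np, cv2, math
def fpx(p): return p["pixels"].shape[0]/2/math.tan(math.radians(p["vertical_fov"]/2))
def proj(p,X):
    M=np.array(p["world_to_cam"]); X=np.atleast_2d(X).astype(float)
    c=X@M[:3,:3].T+M[:3,3]; s=c[:,:2]/c[:,2:]; r2=(s**2).sum(1,keepdims=True)
    return s*(1+p["k1"]*r2)*fpx(p)+[p["cx"],p["cy"]]
def back(p,uv,z):
    M=np.array(p["world_to_cam"]); R=M[:3,:3]; C=-R.T@M[:3,3]
    f=fpx(p); d=(np.atleast_2d(uv)-[p["cx"],p["cy"]])/f; s=d.copy()
    for _ in range(20): s=d/(1+p["k1"]*(s**2).sum(1,keepdims=True))
    r=np.c_[s,np.ones(len(s))]@R
    return C+r*((z-C[2])/r[:,2])[:,None]
def crop(p,c,h,k,name):
    u,v=map(int,c); im=p["pixels"][max(v-h,0):v+h,max(u-h,0):u+h]
    cv2.imwrite(name,cv2.resize(im,None,fx=k,fy=k,interpolation=cv2.INTER_CUBIC))
E
python3 - <<'E'
from cell import env
from h import *
import pickle
D={n:env.read_camera(n) for n in ["top","scene"]}
pickle.dump({k:dict(v) for k,v in D.items()},open("d0.pkl","wb"))
p=D["top"]
a=p["pixels"][270:350,170:270]; b=p["pixels"][240:360,280:430]
cv2.imwrite("pics/cp.png",cv2.resize(a,None,fx=8,fy=7.5,interpolation=cv2.INTER_CUBIC))
cv2.imwrite("pics/cm.png",cv2.resize(b,None,fx=5,fy=5,interpolation=cv2.INTER_CUBIC))
s=D["scene"]["pixels"]
cv2.imwrite("pics/sp.png",cv2.resize(s[140:265,130:280],None,fx=4.8,fy=4.8,interpolation=cv2.INTER_CUBIC))
E
```

```text
(no output)
```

View pics/cp.png

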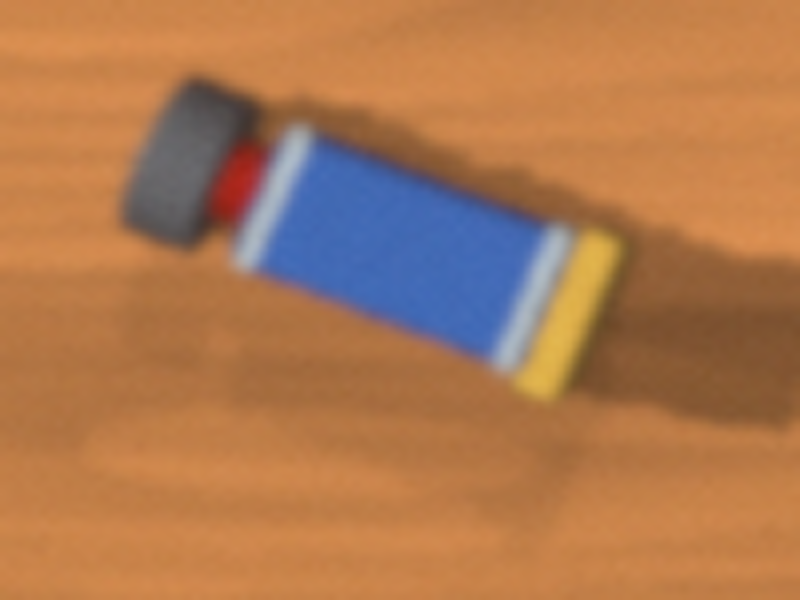

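View pics/cm.png

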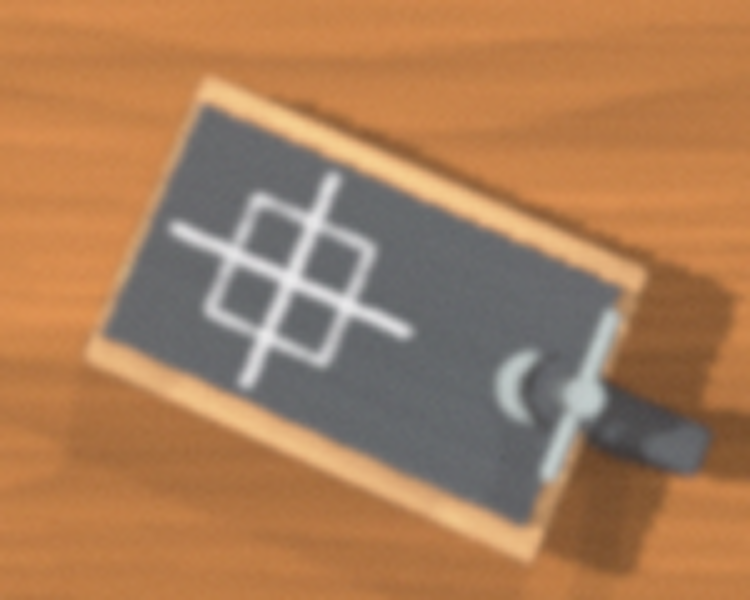

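View pics/sp.png

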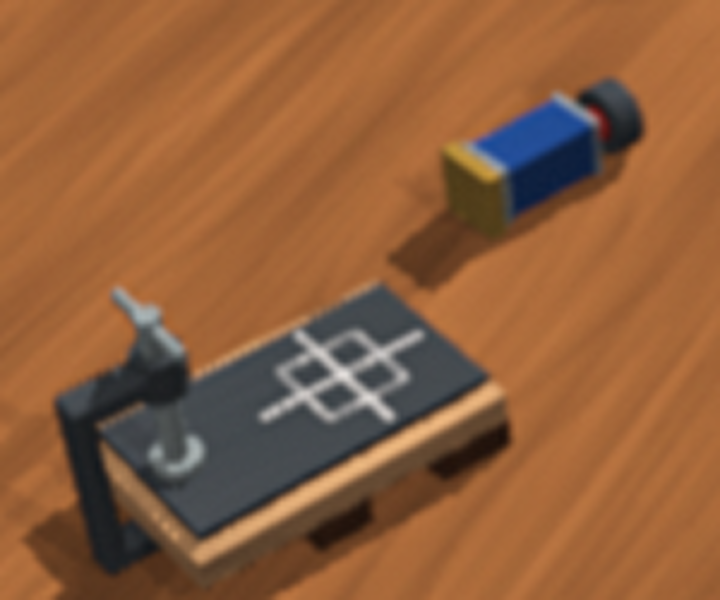

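```bash
python3 - <<'E'
from h import *
import pickle
D=pickle.load(open("d0.pkl","rb")); p=D["top"]; s=D["scene"]
def C(pts,k,o): return (np.array(pts,float)+.5)/k-.5+o
b=back(p,C([(298,125),(238,268),(500,370),(572,225)],[8,7.5],[170,270]),37)
print(b.round(1)); c1=(b[0]+b[1])/2; c0=(b[2]+b[3])/2; a=(c1-c0)[:2]; print("len",np.linalg.norm(a),"yaw",math.atan2(a[1],a[0]),"mid45mm",(c0+c1)/2)
f=back(p,C([(626,237),(555,402)],[8,7.5],[170,270]),40); print("footend",f.mean(0))
u=a/np.linalg.norm(a)
m=((c0+c1)/2)[:2]
print("foot",m-45*u,"center",m+9*u,"cap",m+63*u)
k=back(p,C([(293,284),(172,227),(410,333),(333,175),(247,387)],5,[280,240]),40); print(k.round(1))
d=k[1]-k[2];e=k[3]-k[4];print(np.linalg.norm(d),np.linalg.norm(e),math.atan2(d[1],d[0]),math.atan2(e[1],e[0]))
k2=back(s,C([(343,375),(263,418),(422,333),(300,333),(392,419)],4.8,[130,140]),40); print(k2.round(1))
E
```

```text
[[508.6 153.1  37. ]
 [475.3 164.9  37. ]
 [453.1 106.4  37. ]
 [486.7  91.7  37. ]]
len 63.829515673466226 yaw 1.218044278602931 mid45mm [480.91508069 129.02832409  37.        ]
footend [465.18739279  86.70698674  40.        ]
foot [465.36840398  86.79917724] center [484.02441603 137.47415346] cap [502.68042808 188.14912967]
[[ 495.2  -78.    40. ]
 [ 514.2  -35.7   40. ]
 [ 479.  -118.6   40. ]
 [ 533.2  -92.1   40. ]
 [ 459.7  -62.    40. ]]
90.01935666484903 79.42896413505237 1.1699502196593017 -0.3885517831799291
[[ 493.2  -75.6   40. ]
 [ 475.8 -116.8   40. ]
 [ 511.2  -33.7   40. ]
 [ 457.9  -59.2   40. ]
 [ 530.4  -91.3   40. ]]
```

```bash
cat >> h.py <<'E'
def sq(s,h,f,u,n):  # square ring at station s
    w=np.array([0,0,1.]); return [f+u*s+n*a*h+w*b*h for a,b in((-1,-1),(1,-1),(1,1),(-1,1))]
def wire(p,foot,u):
    """foot 3D, u axis unit; returns image with model"""
    im=p["pixels"].copy(); u=np.array(u,float); u/=np.linalg.norm(u)
    w=np.array([0,0,1.]); n=np.cross(w,u); 
    return im
E
cat > fit.py <<'E'
from h import *
import pickle
D=pickle.load(open("d0.pkl","rb"))
def draw(p,fx,fy,yaw,box,k,name,off=(0,0)):
    u=np.array([math.cos(yaw),math.sin(yaw),0]);n=np.array([-u[1],u[0],0]);f=np.array([fx,fy,20.])
    x0,y0,x1,y1=box; im=cv2.resize(p["pixels"][y0:y1,x0:x1],None,fx=k,fy=k,interpolation=cv2.INTER_CUBIC)
    def P(X): return ((proj(p,X)+off-[x0,y0]+.5)*k-.5)
    for a,b,h,col in((0,10,20,(0,255,255)),(10,80,17,(255,255,0))):
        r0=P(sq(a,h,f,u,n));r1=P(sq(b,h,f,u,n))
        for r in(r0,r1): cv2.polylines(im,[r.round().astype(int)],True,col,1)
        for i in range(4): cv2.line(im,tuple(r0[i].round().astype(int)),tuple(r1[i].round().astype(int)),col,1)
    t=np.linspace(0,6.3,40)
    for s_ in(90,108):
        r=P([f+u*s_+n*20*math.cos(q)+np.array([0,0,20*math.sin(q)]) for q in t]); cv2.polylines(im,[r.round().astype(int)],True,(255,255,255),1)
    cv2.imwrite(name,im)
if __name__=="__main__":
    a=(465.4,86.8,1.218)
    draw(D["top"],*a,(170,265,270,340),7,"pics/w1.png")
    draw(D["scene"],*a,(210,145,275,200),10,"pics/w2.png")
E
python3 fit.py
```

```text
(no output)
```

View pics/w1.png

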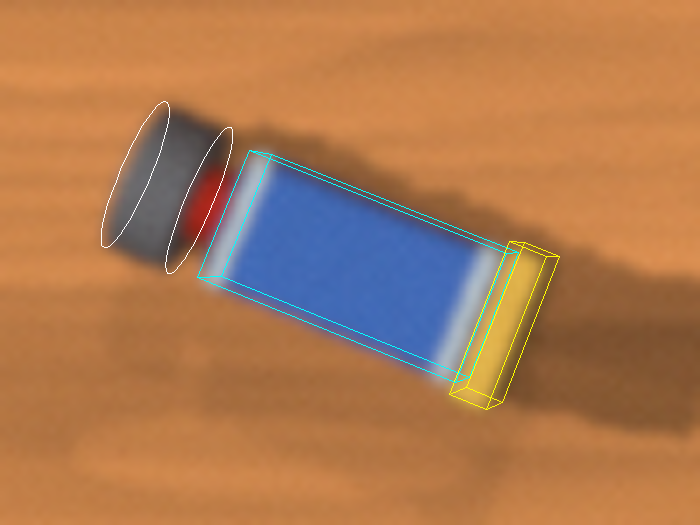

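View pics/w2.png

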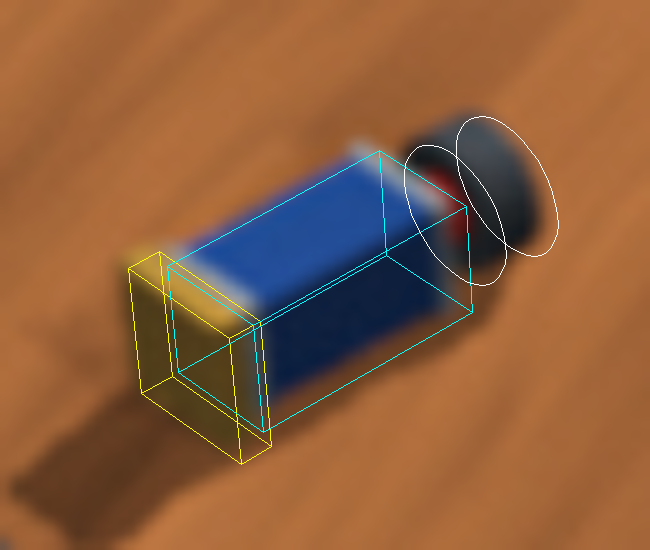

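Call:
drive_tool --increments '[[[1, -0.62, 0], [0, 0, 0]], [[1, -0.62, 0], [0, 0, 0]], [[1, -0.62, 0], [0, 0, 0]], [[1, -0.62, 0], [0, 0, 0]], [[1, -0.62, 0], [0, 0, 0]]]' --jaw 1

```text
t: 1.32
eef_pos: [324.9, -446.4, 214.7]
tcp_rot: [3.141, -0.0, 0.351]
ft_force: [0.4, -0.4, -0.3]
opening: 0.998
```

Call:
drive_tool --increments '[[[1, -0.62, 0], [0, 0, 0]], [[1, -0.62, 0], [0, 0, 0]], [[1, -0.62, 0], [0, 0, 0]], [[1, -0.62, 0], [0, 0, 0]], [[1, -0.62, 0], [0, 0, 0]]]'

```text
t: 1.73
eef_pos: [433.8, -307.3, 214.8]
tcp_rot: [3.141, -0.0, 0.352]
ft_force: [0.4, -0.7, 0.0]
opening: 0.999
```

```bash
cat > plan.py <<'E'
import numpy as np, math
from scipy.spatial.transform import Rotation as Ro
from cell import env
def rows(target,rot,n=None,s=None):
    s=s or env.state(); P=np.array(s["eef_pos"],float); R=Ro.from_euler("xyz",s["tcp_rot"]); T=Ro.from_euler("xyz",rot)
    d=np.array(target,float)-P; rv=(R.inv()*T).as_rotvec()
    need=max(np.linalg.norm(d)/36,np.abs(rv).max()/.078, 1)
    n=n or math.ceil(need)
    print("n",n,"dist",np.linalg.norm(d).round(1),"rv",rv.round(3),"j",np.round(s["joints"],2))
    for i in range(n):
        a=R*Ro.from_rotvec(rv*i/n)
        print([[round(float(v),2) for v in a.inv().apply(d/n)/30],[round(float(v),2) for v in rv/n/.08]])
E
python3 -c "
from plan import *
rows([486.6,148,130],[math.pi,0,1.218])"
```

```text
n 13 dist 466.1 rv [ 0.     0.    -0.866] j [-0.74  0.36  1.79 -0.    1.    0.48]
[[0.53, -1.05, 0.22], [0.0, 0.0, -0.83]]
[[0.6, -1.01, 0.22], [0.0, 0.0, -0.83]]
[[0.66, -0.97, 0.22], [0.0, 0.0, -0.83]]
[[0.73, -0.92, 0.22], [0.0, 0.0, -0.83]]
[[0.79, -0.87, 0.22], [0.0, 0.0, -0.83]]
[[0.84, -0.82, 0.22], [0.0, 0.0, -0.83]]
[[0.9, -0.76, 0.22], [0.0, 0.0, -0.83]]
[[0.94, -0.7, 0.22], [0.0, 0.0, -0.83]]
[[0.99, -0.63, 0.22], [0.0, 0.0, -0.83]]
[[1.03, -0.57, 0.22], [0.0, 0.0, -0.83]]
[[1.06, -0.5, 0.22], [0.0, 0.0, -0.83]]
[[1.1, -0.43, 0.22], [0.0, 0.0, -0.83]]
[[1.12, -0.35, 0.22], [0.0, 0.0, -0.83]]
```

Call:
drive_tool --increments '[[[0.5, -1, 0], [0, 0, -0.8]], [[0.6, -1, 0], [0, 0, -0.8]], [[0.65, -0.95, 0], [0, 0, -0.8]], [[0.7, -0.9, 0], [0, 0, -0.8]], [[0.8, -0.85, 0], [0, 0, -0.8]]]'

```text
t: 2.15
eef_pos: [454.2, -136.3, 214.8]
tcp_rot: [3.141, -0.0, 0.675]
ft_force: [1.8, -1.0, -0.6]
opening: 0.998
```

Call:
drive_tool --increments '[[[0.85, -0.8, 0], [0, 0, -0.8]], [[0.9, -0.75, 0], [0, 0, -0.8]], [[0.95, -0.7, 0.1], [0, 0, -0.8]], [[1, -0.6, 0.2], [0, 0, -0.8]], [[1, -0.55, 0.4], [0, 0, -0.8]]]'

```text
t: 2.57
eef_pos: [480.2, 36.9, 194.5]
tcp_rot: [3.139, -0.001, 0.995]
ft_force: [1.5, 0.1, -0.1]
opening: 0.997
```

```bash
python3 -c "
from plan import *
rows([486.6,148,100],[math.pi,0,1.218])"
```

```text
n 5 dist 146.0 rv [ 0.003 -0.001 -0.223] j [-0.06  0.31  1.93 -0.    0.9   0.52]
[[0.64, -0.37, 0.63], [0.01, -0.0, -0.56]]
[[0.66, -0.34, 0.63], [0.01, -0.0, -0.56]]
[[0.67, -0.31, 0.63], [0.01, -0.0, -0.56]]
[[0.69, -0.28, 0.63], [0.01, -0.0, -0.56]]
[[0.7, -0.25, 0.63], [0.01, -0.0, -0.56]]
```

Call:
drive_tool --increments '[[[0.64, -0.37, 0.63], [0, 0, -0.56]], [[0.66, -0.34, 0.63], [0, 0, -0.56]], [[0.67, -0.31, 0.63], [0, 0, -0.56]], [[0.69, -0.28, 0.63], [0, 0, -0.56]], [[0.7, -0.25, 0.63], [0, 0, -0.56]]]'

```text
t: 2.98
eef_pos: [486.0, 147.4, 98.4]
tcp_rot: [3.141, -0.0, 1.218]
ft_force: [0.6, -0.1, 0.2]
opening: 1.0
```

```bash
python3 - <<'E'
from plan import *
from h import *
rows([486.6,148,5],[math.pi,0,1.218])
p=env.read_camera("top"); s=env.read_camera("scene")
cv2.imwrite("pics/t1.png",cv2.resize(p["pixels"][220:380,130:330],None,fx=4,fy=3.75))
cv2.imwrite("pics/s1.png",cv2.resize(s["pixels"][80:230,170:330],None,fx=4,fy=4))
E
```

```text
n 3 dist 93.4 rv [ 0.001 -0.     0.   ] j [ 0.16  0.49  1.96 -0.    0.69  0.52]
[[0.01, 0.0, 1.04], [0.0, -0.0, 0.0]]
[[0.01, 0.0, 1.04], [0.0, -0.0, 0.0]]
[[0.01, 0.0, 1.04], [0.0, -0.0, 0.0]]
```

View pics/t1.png

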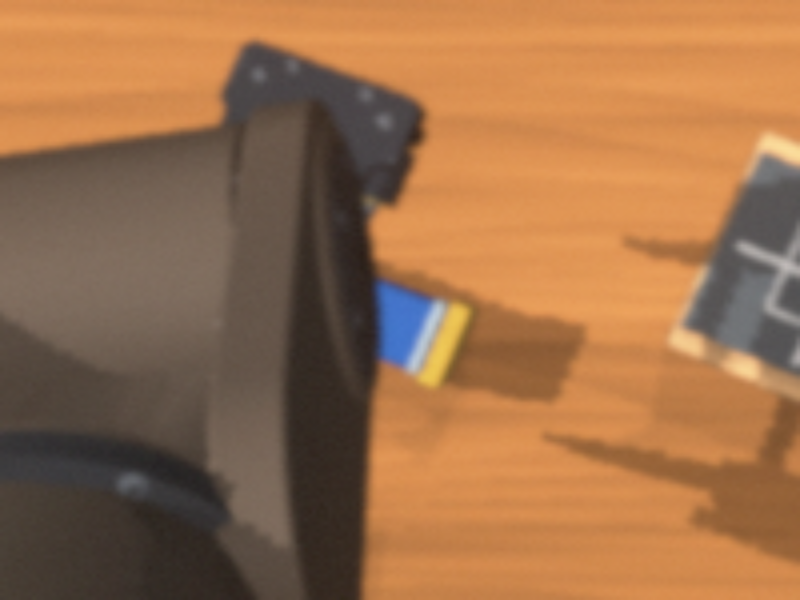

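View pics/s1.png

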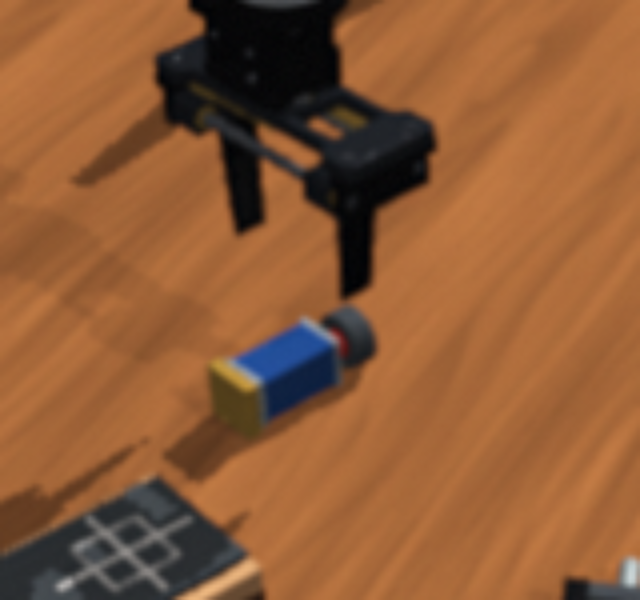

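```bash
python3 - <<'E'
from plan import *
from h import *
s=env.read_camera("scene"); st=env.state(); R=Ro.from_euler("xyz",st["tcp_rot"]).as_matrix()
P=np.array(st["eef_pos"]); print(P)
for d in(-53.5,0,53.5): print(((proj(s,P+R[:,1]*d)[0]-[170,80]+.5)*4-.5).round(1))
E
```

```text
[485.36457118 147.11995528  98.04476929]
[246.4 226.8]
[301.1 261. ]
[358.3 296.9]
```

Call:
drive_tool --increments '[[[0, 0, 1], [0, 0, 0]], [[0, 0, 1], [0, 0, 0]], [[0, 0, 0.5], [0, 0, 0]]]'

```text
t: 3.38
eef_pos: [485.7, 145.3, 22.8]
tcp_rot: [-3.141, 0.0, 1.214]
ft_force: [0.1, 0.0, -1.2]
opening: 1.002
```

Call:
drive_tool --increments '[[[0, 0, 0.3], [0, 0, 0]], [[0, 0, 0.25], [0, 0, 0]], [[0, 0, 0], [0, 0, 0]]]'

```text
t: 3.63
eef_pos: [486.1, 145.7, 7.4]
tcp_rot: [-3.141, 0.0, 1.215]
ft_force: [-1.1, -0.7, 0.1]
opening: 0.999
```

```bash
python3 - <<'E'
from plan import *
from h import *
s=env.read_camera("scene"); st=env.state(); print(st["eef_pos"],st["joints"].round(3))
cv2.imwrite("pics/s2.png",cv2.resize(s["pixels"][100:220,190:310],None,fx=5,fy=5,interpolation=cv2.INTER_CUBIC))
E
```

```text
[486.31646084 145.82791956   8.00755739] [ 0.161  0.647  2.02  -0.     0.475  0.517]
```

View pics/s2.png

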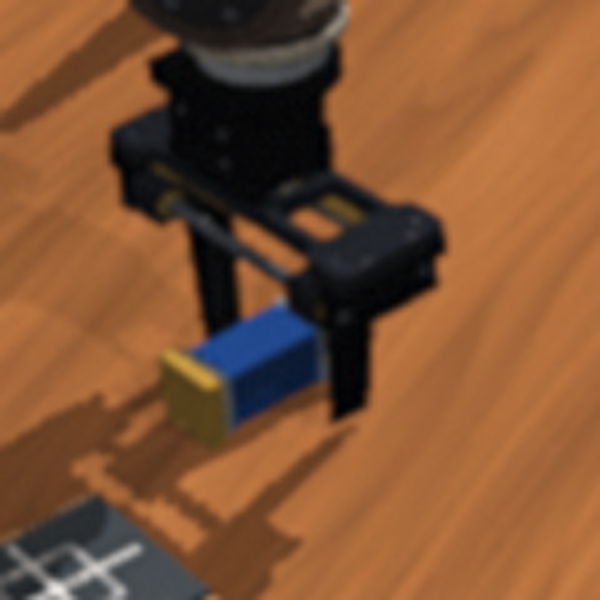

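Call:
drive_tool --increments '[[[0, 0, 0.05], [0, 0, 0]], [[0, 0, 0], [0, 0, 0]], [[0, 0, 0], [0, 0, 0]], [[0, 0, 0], [0, 0, 0]], [[0, 0, 0], [0, 0, 0]]]' --jaw -1

```text
t: 4.1
eef_pos: [486.1, 146.2, 6.5]
tcp_rot: [3.141, -0.0, 1.216]
ft_force: [-0.1, 0.1, 0.4]
opening: 0.703
```

Call:
drive_tool --increments '[[[0, 0, 0], [0, 0, 0]], [[0, 0, 0], [0, 0, 0]], [[0, 0, 0], [0, 0, 0]]]'

```text
t: 4.35
eef_pos: [486.0, 146.2, 6.1]
tcp_rot: [3.141, 0.0, 1.216]
ft_force: [-0.6, 0.1, -0.3]
opening: 0.499
```

Call:
drive_tool --increments '[[[0, 0, 0], [0, 0, 0]], [[0, 0, 0], [0, 0, 0]], [[0, 0, 0], [0, 0, 0]], [[0, 0, 0], [0, 0, 0]], [[0, 0, 0], [0, 0, 0]]]'

```text
t: 4.77
eef_pos: [485.7, 146.2, 6.1]
tcp_rot: [-3.141, 0.0, 1.216]
ft_force: [-0.8, 1.2, 1.2]
opening: 0.356
```

Call:
drive_tool --increments '[[[0, 0, 0], [0, 0, 0]], [[0, 0, 0], [0, 0, 0]]]'

```text
t: 4.93
eef_pos: [485.8, 146.2, 6.1]
tcp_rot: [-3.141, 0.0, 1.216]
ft_force: [-2.3, 0.7, 0.9]
opening: 0.355
```

Call:
drive_tool --increments '[[[0, 0, -0.5], [0, 0, 0]], [[0, 0, -1], [0, 0, 0]], [[0.5, 0, -1], [0, 0, 0]], [[1, 0, -0.7], [0, 0, 0]], [[1, 0, -0.7], [0, 0.5, 0]]]'

```text
t: 5.35
eef_pos: [512.6, 217.5, 124.6]
tcp_rot: [3.141, -0.04, 1.215]
ft_force: [0.3, 0.6, -5.5]
opening: 0.356
```

Call:
drive_tool --increments '[[[0.9, 0, -0.7], [0, 0.9, 0]], [[0.9, 0, -0.6], [0, 0.9, 0]], [[0.9, 0, -0.5], [0, 0.9, 0]], [[0.9, 0, -0.5], [0, 0.9, 0]], [[0.9, 0, -0.5], [0, 0.9, 0]]]'

```text
t: 5.77
eef_pos: [553.0, 327.9, 230.4]
tcp_rot: [-3.141, -0.402, 1.216]
ft_force: [-0.6, -0.4, -4.9]
opening: 0.355
```

```bash
python3 - <<'E'
from plan import *
from h import *
s=env.read_camera("scene"); st=env.state(); print(st["eef_pos"],st["tcp_rot"],st["joints"].round(3),st["opening"])
cv2.imwrite("pics/s3.png",s["pixels"])
E
```

```text
[554.98210373 330.13485811 234.80185163] [ 3.13761422 -0.41181763  1.21763152] [0.299 0.408 1.712 0.45  0.811 0.375] 0.3575818001202163
```

View pics/s3.png

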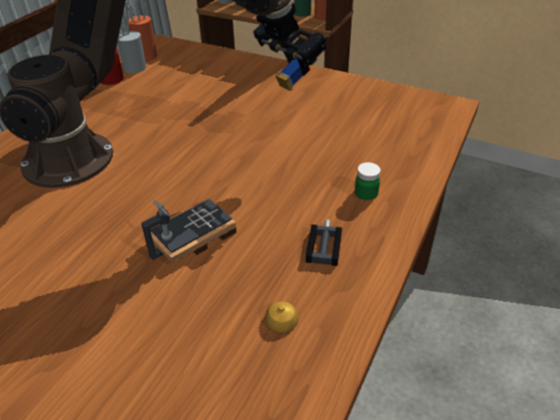

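Call:
drive_tool --increments '[[[0, 0, 0], [0, 0.9, 0]], [[0, 0, 0], [0, 0.9, 0]], [[0, 0, 0], [0, 0.9, 0]], [[0, 0, 0], [0, 0.9, 0]], [[0, 0, 0], [0, 0.9, 0]]]'

```text
t: 6.23
eef_pos: [552.7, 326.2, 229.2]
tcp_rot: [3.141, -0.761, 1.216]
ft_force: [-1.2, 0.6, -5.1]
opening: 0.358
```

Call:
drive_tool --increments '[[[0, 0, 0], [0, 0.9, 0]], [[0, 0, 0], [0, 0.9, 0]], [[0, 0, 0], [0, 0.9, 0]], [[0, 0, 0], [0, 0.9, 0]], [[0, 0, 0], [0, 0.9, 0]]]'

```text
t: 6.65
eef_pos: [552.7, 326.3, 229.1]
tcp_rot: [3.141, -1.121, 1.215]
ft_force: [0.1, 0.6, -4.9]
opening: 0.355
```

```bash
python3 - <<'E'
from plan import *
from h import *
p=env.read_camera("top");s=env.read_camera("scene"); st=env.state(); print(st["eef_pos"],st["tcp_rot"],st["joints"].round(3),st["opening"]); print(Ro.from_euler("xyz",st["tcp_rot"]).as_matrix().round(3))
cv2.imwrite("pics/s4.png",cv2.resize(s["pixels"][0:180,180:420],None,fx=3,fy=3));cv2.imwrite("pics/t4.png",p["pixels"])
E
```

```text
[552.26794179 325.84200541 227.08887127] [-3.13165284 -1.1168645   1.20573704] [ 0.065  0.499  2.055  1.645  0.967 -0.902] 0.35388823900436134
[[ 0.157  0.937  0.312]
 [ 0.41  -0.349  0.843]
 [ 0.899 -0.004 -0.438]]
```

View pics/s4.png

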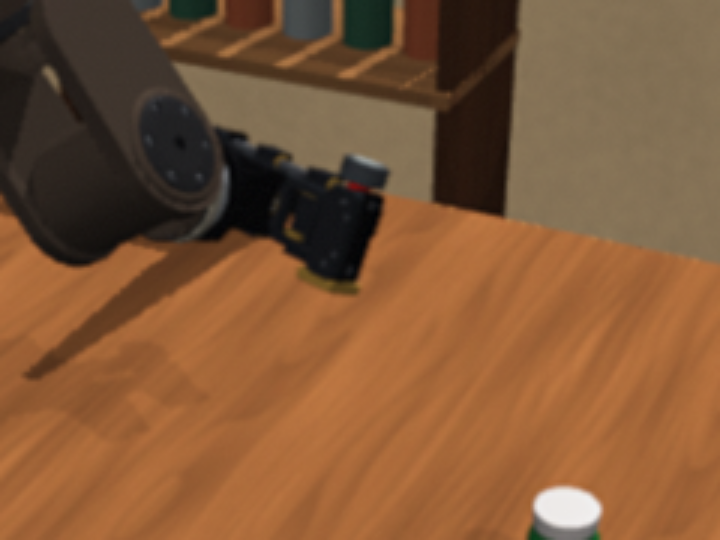

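View pics/t4.png

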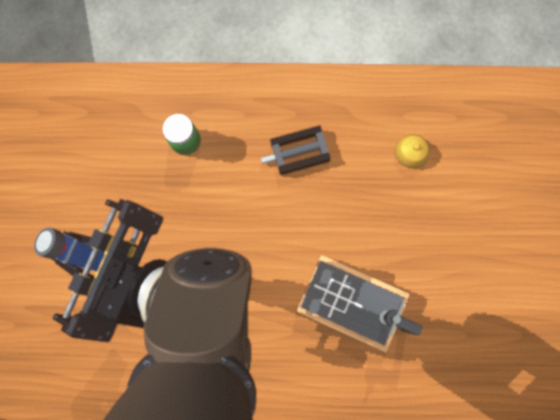

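Call:
drive_tool --increments '[[[-0.5, 0, 0.5], [0, 1, 0]], [[-0.5, 0, 0.5], [0, 1, 0]], [[-0.5, 0, 0], [0, 1, 0]], [[-0.5, 0, 0], [0, 1, 0]], [[0, 0, 0], [0, 0, 0]]]'

```text
t: 7.17
eef_pos: [554.8, 334.3, 155.1]
tcp_rot: [-3.067, -1.435, 1.144]
ft_force: [-0.5, -0.3, -5.5]
opening: 0.356
```

```bash
python3 - <<'E'
from plan import *
from h import *
s=env.read_camera("scene"); st=env.state(); print(st["eef_pos"],st["joints"].round(3),st["opening"]); print(Ro.from_euler("xyz",st["tcp_rot"]).as_matrix().round(3))
cv2.imwrite("pics/s5.png",cv2.resize(s["pixels"][0:180,180:420],None,fx=3,fy=3))
E
```

```text
[555.2442288  334.60767051 157.60117154] [ 0.034  0.799  2.13   1.922  1.357 -1.363] 0.3578773099421847
[[ 0.055  0.938  0.341]
 [ 0.126 -0.346  0.93 ]
 [ 0.991 -0.008 -0.137]]
```

View pics/s5.png

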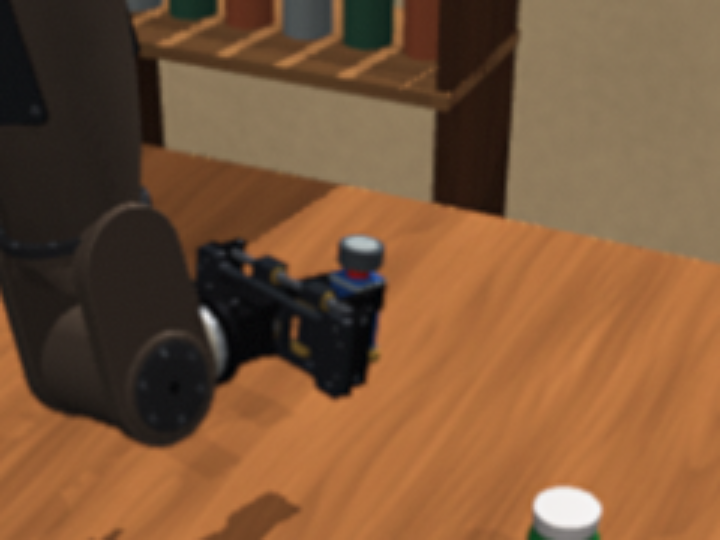

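Call:
drive_tool --increments '[[[-0.8, 0, 0.11], [0, 0, 0]], [[-0.8, 0, 0.11], [0, 0, 0]], [[-0.6, 0, 0.08], [0, 0, 0]], [[0, 0, 0], [0, 0, 0]]]'

```text
t: 7.55
eef_pos: [555.9, 335.5, 93.8]
tcp_rot: [-3.133, -1.435, 1.21]
ft_force: [-0.4, -0.0, -4.6]
opening: 0.356
```

```bash
python3 - <<'E'
from plan import *
from h import *
s=env.read_camera("scene"); st=env.state(); print(st["eef_pos"],st["joints"].round(3),st["opening"]); print(Ro.from_euler("xyz",st["tcp_rot"]).as_matrix().round(3))
cv2.imwrite("pics/s6.png",cv2.resize(s["pixels"][40:200,190:390],None,fx=4,fy=3.75))
E
```

```text
[556.01808885 335.41614447  95.47847326] [ 0.036  0.936  2.118  1.947  1.404 -1.487] 0.36014762468161293
[[ 0.046  0.938  0.342]
 [ 0.125 -0.345  0.93 ]
 [ 0.991 -0.    -0.133]]
```

View pics/s6.png

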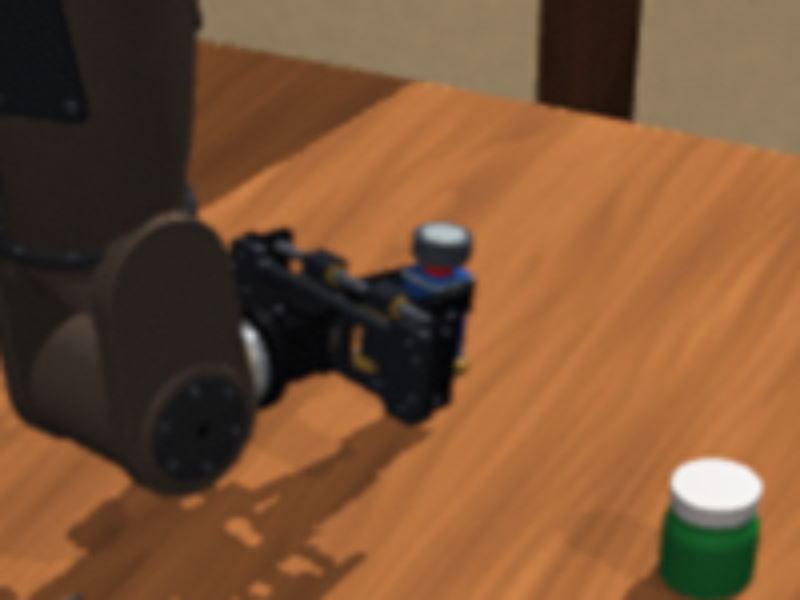

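```bash
python3 - <<'E'
from plan import *
from h import *
from scipy.optimize import least_squares
s=env.read_camera("scene"); st=env.state(); R=Ro.from_euler("xyz",st["tcp_rot"]).as_matrix(); P=st["eef_pos"]
f=lambda v:P-v[0]*R[:,2]+v[1]*R[:,1]
r=least_squares(lambda v:proj(s,f(v))[0]-[240.7,154.7],[250,50]); print(r.x,f(r.x))
c=f(r.x)
for rad in(40,50,60,70): print(rad,proj(s,c-[0,0,rad]).round(1))
E
```

```text
[266.60964321  61.3607752 ] [522.28612981  66.18804741 131.721682  ]
40 [[241.8 168.6]]
50 [[242.1 171.9]]
60 [[242.3 175.3]]
70 [[242.6 178.6]]
```

Call:
drive_tool --increments '[[[-0.4, 0, 0], [0, 1, 0]], [[-0.4, 0, 0], [0, 0.2, 0]], [[0, 0, 0], [0, 0, 0]]]'

```text
t: 7.9
eef_pos: [555.4, 333.0, 70.9]
tcp_rot: [-3.132, -1.535, 1.208]
ft_force: [-0.6, -0.2, -5.4]
opening: 0.355
```

```bash
python3 - <<'E'
from plan import *
st=env.state(); print(st["eef_pos"],st["joints"].round(3),st["ft_force"]); print(Ro.from_euler("xyz",st["tcp_rot"]).as_matrix().round(3))
E
```

```text
[555.35423467 332.98114281  70.9305854 ] [ 0.026  1.044  2.1    1.951  1.536 -1.573] [-0.61768727 -0.21603065 -5.4038692 ]
[[ 0.013  0.938  0.346]
 [ 0.033 -0.346  0.938]
 [ 0.999 -0.    -0.036]]
```

Call:
drive_tool --increments '[[[-0.1, 0, 0], [0, 0, 0]], [[-0.07, 0, 0], [0, 0, 0]], [[0, 0, 0], [0, 0, 0]]]'

```text
t: 8.15
eef_pos: [555.3, 332.8, 67.2]
tcp_rot: [3.098, -1.536, 1.26]
ft_force: [0.5, 0.1, -5.4]
opening: 0.359
```

Call:
drive_tool --increments '[[[-0.05, 0, 0], [0, 0, 0]], [[0, 0, 0], [0, 0, 0]]]'

```text
t: 8.32
eef_pos: [555.2, 332.6, 65.1]
tcp_rot: [3.117, -1.536, 1.24]
ft_force: [-0.1, 0.4, -4.3]
opening: 0.357
```

Call:
drive_tool --increments '[[[-0.05, 0, 0], [0, 0, 0]], [[0, 0, 0], [0, 0, 0]]]'

```text
t: 8.48
eef_pos: [555.1, 332.5, 64.0]
tcp_rot: [3.119, -1.538, 1.238]
ft_force: [-1.3, -2.4, 3.7]
opening: 0.355
```

Call:
drive_tool --increments '[[[0, 0, 0], [0, 0, 0]], [[0, 0, 0], [0, 0, 0]], [[0, 0, 0], [0, 0, 0]], [[0, 0, 0], [0, 0, 0]], [[0, 0, 0], [0, 0, 0]]]' --jaw 0.6

```text
t: 8.9
eef_pos: [555.1, 332.5, 62.9]
tcp_rot: [3.141, -1.536, 1.217]
ft_force: [-0.5, -0.2, 0.2]
opening: 0.65
```

```bash
python3 - <<'E'
from plan import *
from h import *
s=env.read_camera("scene"); st=env.state(); print(st["eef_pos"],st["opening"],st["ft_force"])
cv2.imwrite("pics/s7.png",cv2.resize(s["pixels"][60:180,220:380],None,fx=5,fy=5))
E
```

```text
[555.04555171 332.54038328  62.84930993] 0.6904854626680872 [-0.05793466  0.46114318  0.33354062]
```

View pics/s7.png

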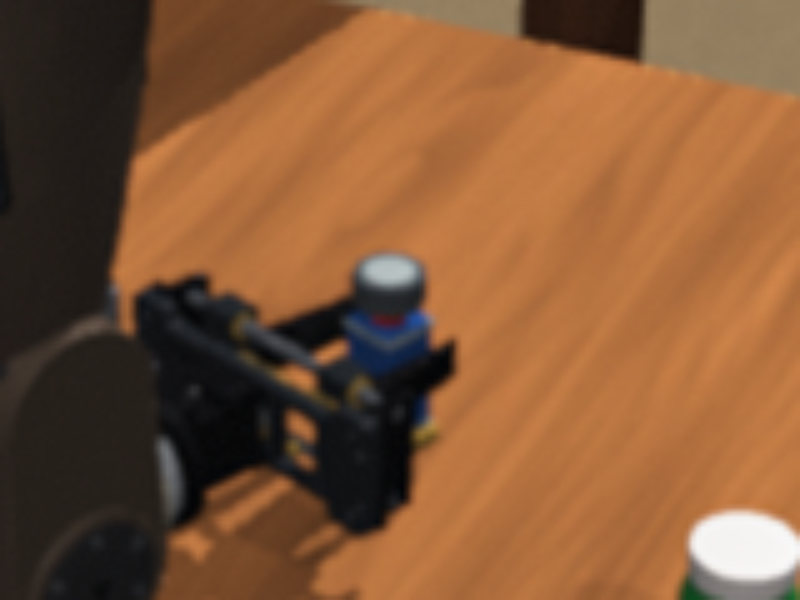

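Call:
drive_tool --increments '[[[0.2, 0, 0], [0, 0, 0]], [[0.6, 0, 0], [0, 0, 0]], [[0.9, 0, 0], [0, 0, 0]], [[1, 0, 0], [0, 0, 0]], [[1, 0, 0], [0, 0, 0]]]'

```text
t: 9.37
eef_pos: [556.1, 336.2, 175.0]
tcp_rot: [-3.111, -1.536, 1.185]
ft_force: [-0.2, 0.4, -0.1]
opening: 0.8
```

Call:
drive_tool --increments '[[[1, 0, 0], [0, -0.9, 0]], [[1, 0, 0], [0, -0.9, 0]], [[1, 0, 0], [0, -0.9, 0]], [[1, 0, 0], [0, -0.9, 0]], [[0.5, 0, 0], [0, -0.9, 0]]]'

```text
t: 9.78
eef_pos: [564.1, 356.5, 311.4]
tcp_rot: [3.129, -1.176, 1.225]
ft_force: [0.3, 0.5, -0.8]
opening: 0.801
```

```bash
python3 - <<'E'
from plan import *
from h import *
import pickle
D={n:env.read_camera(n) for n in["scene","top"]};s=D["scene"];p=D["top"]; st=env.state(); print(st["t"],st["eef_pos"],st["opening"],st["joints"].round(2))
pickle.dump({k:dict(v) for k,v in D.items()},open("d1.pkl","wb"))
for t in["punch_foot","cap_top","punch_center"]: print([(r["score"],r["point"]) for r in env.tip_of(t,s)[:1]])
cv2.imwrite("pics/s8.png",cv2.resize(s["pixels"][60:160,240:360],None,fx=6,fy=6))
cv2.imwrite("pics/t8.png",p["pixels"])
E
```

```text
9.8833 [564.09141125 357.57586011 312.49580329] 0.8000664446071537 [ 0.12  0.4   1.96  1.61  0.97 -0.71]
[(0.97, [545.8, 319.6, -4.6])]
[(0.74, [770.0, -10.3, 1.8])]
[(0.89, [547.9, 318.3, 55.3])]
```

View pics/s8.png

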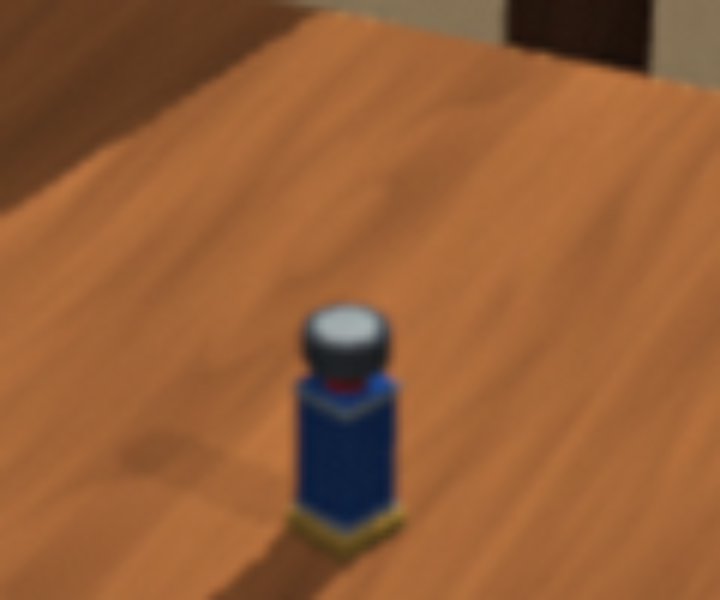

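View pics/t8.png

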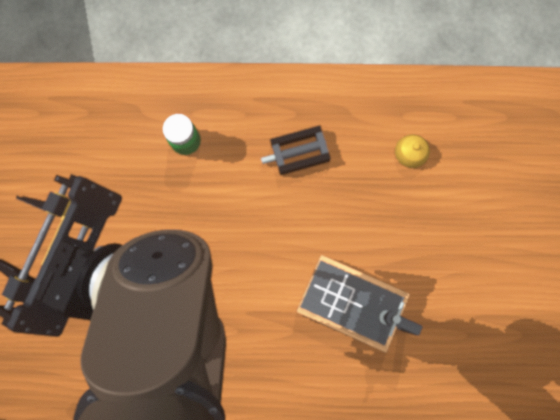

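```bash
python3 - <<'E'
from plan import *
from h import *
import pickle
D=pickle.load(open("d1.pkl","rb"))
print(back(D["scene"],[(347+.5)/6-.5+240,(326+.5)/6-.5+60],108))
rows([549.5,319.5,190],[math.pi,0,1.216])
E
```

```text
[[547.9456639  319.46505392 108.        ]]
n 16 dist 122.5 rv [-1.000e-03 -1.176e+00 -0.000e+00] j [ 0.11  0.41  1.97  1.61  0.97 -0.72]
[[-0.25, 0.0, 0.02], [-0.0, -0.92, -0.0]]
[[-0.25, 0.0, 0.04], [-0.0, -0.92, -0.0]]
[[-0.25, 0.0, 0.05], [-0.0, -0.92, -0.0]]
[[-0.24, 0.0, 0.07], [-0.0, -0.92, -0.0]]
[[-0.24, 0.0, 0.09], [-0.0, -0.92, -0.0]]
[[-0.23, 0.0, 0.11], [-0.0, -0.92, -0.0]]
[[-0.22, 0.0, 0.12], [-0.0, -0.92, -0.0]]
[[-0.21, 0.0, 0.14], [-0.0, -0.92, -0.0]]
[[-0.2, 0.0, 0.16], [-0.0, -0.92, -0.0]]
[[-0.19, 0.0, 0.17], [-0.0, -0.92, -0.0]]
[[-0.18, 0.0, 0.18], [-0.0, -0.92, -0.0]]
[[-0.16, 0.0, 0.2], [-0.0, -0.92, -0.0]]
[[-0.15, 0.0, 0.21], [-0.0, -0.92, -0.0]]
[[-0.13, 0.0, 0.22], [-0.0, -0.92, -0.0]]
[[-0.12, 0.0, 0.23], [-0.0, -0.92, -0.0]]
[[-0.1, 0.0, 0.23], [-0.0, -0.92, -0.0]]
```

Call:
drive_tool --increments '[[[-0.2, 0, 0], [0, -0.92, 0]], [[-0.2, 0, 0], [0, -0.92, 0]], [[-0.2, 0, 0], [0, -0.92, 0]], [[-0.2, 0, 0], [0, -0.92, 0]], [[-0.2, 0, 0], [0, -0.92, 0]]]'

```text
t: 10.45
eef_pos: [558.2, 341.3, 278.3]
tcp_rot: [-3.137, -0.803, 1.212]
ft_force: [-0.1, -0.5, 0.3]
opening: 0.804
```

Call:
drive_tool --increments '[[[-0.2, 0, 0.1], [0, -0.92, 0]], [[-0.2, 0, 0.1], [0, -0.92, 0]], [[-0.2, 0, 0.1], [0, -0.92, 0]], [[-0.2, 0, 0.15], [0, -0.92, 0]], [[-0.2, 0, 0.15], [0, -0.92, 0]]]'

```text
t: 10.87
eef_pos: [553.4, 329.2, 245.4]
tcp_rot: [-3.137, -0.434, 1.214]
ft_force: [-0.4, -0.7, -0.4]
opening: 0.801
```

```bash
python3 - <<'E'
from plan import *
rows([549.5,319.5,170],[math.pi,0,1.216])
E
```

```text
n 6 dist 76.2 rv [-0.004 -0.434 -0.001] j [0.29 0.39 1.71 0.48 0.83 0.36]
[[-0.23, -0.0, 0.36], [-0.01, -0.9, -0.0]]
[[-0.2, -0.0, 0.37], [-0.01, -0.9, -0.0]]
[[-0.18, -0.0, 0.38], [-0.01, -0.9, -0.0]]
[[-0.15, -0.0, 0.4], [-0.01, -0.9, -0.0]]
[[-0.12, -0.0, 0.41], [-0.01, -0.9, -0.0]]
[[-0.09, -0.0, 0.41], [-0.01, -0.9, -0.0]]
```

Call:
drive_tool --increments '[[[-0.23, 0, 0.36], [-0.01, -0.9, 0]], [[-0.2, 0, 0.37], [-0.01, -0.9, 0]], [[-0.18, 0, 0.38], [-0.01, -0.9, 0]], [[-0.15, 0, 0.4], [-0.01, -0.9, 0]], [[-0.12, 0, 0.4], [-0.01, -0.9, 0]]]'

```text
t: 11.28
eef_pos: [550.2, 321.1, 182.2]
tcp_rot: [-3.141, -0.073, 1.215]
ft_force: [0.2, -0.2, 0.1]
opening: 0.799
```

Call:
drive_tool --increments '[[[-0.1, 0, 0.4], [-0.01, -0.9, 0]], [[0, 0, 0], [0, 0, 0]]]'

```text
t: 11.45
eef_pos: [548.9, 320.0, 168.1]
tcp_rot: [-3.139, 0.001, 1.216]
ft_force: [0.3, 0.1, -0.7]
opening: 0.805
```

```bash
python3 - <<'E'
from plan import *
from h import *
rows([549.5,319.5,81],[math.pi,0,1.216])
s=env.read_camera("scene"); st=env.state(); R=Ro.from_euler("xyz",st["tcp_rot"]).as_matrix();P=st["eef_pos"]
im=cv2.resize(s["pixels"][40:160,230:380],None,fx=5,fy=5,interpolation=cv2.INTER_CUBIC)
cv2.imwrite("pics/s9.png",im)
for d in(-44,0,44): print(((proj(s,P+R[:,1]*d)[0]-[230,40]+.5)*5-.5).round(1))
E
```

```text
n 3 dist 87.1 rv [-0.002  0.001  0.   ] j [0.42 0.55 1.58 0.   1.01 0.78]
[[-0.0, 0.01, 0.97], [-0.01, 0.0, 0.0]]
[[-0.0, 0.01, 0.97], [-0.01, 0.0, 0.0]]
[[-0.0, 0.01, 0.97], [-0.01, 0.0, 0.0]]
[283.5 238.3]
[342.6 267.8]
[403.8 298.4]
```

View pics/s9.png

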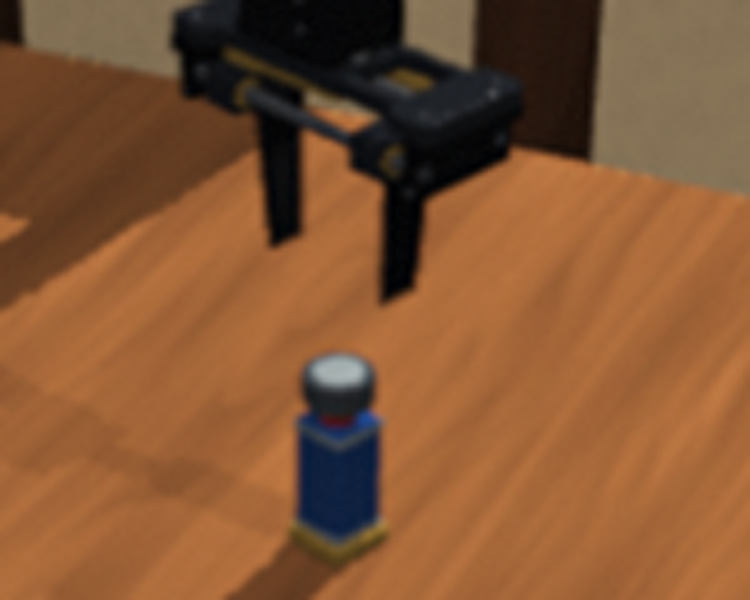

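Call:
drive_tool --increments '[[[0, 0, 1], [0, 0, 0]], [[0, 0, 1], [0, 0, 0]], [[0, 0, 0.6], [0, 0, 0]], [[0, 0, 0.25], [0, 0, 0]], [[0, 0, 0], [0, 0, 0]]]'

```text
t: 11.92
eef_pos: [550.4, 319.7, 86.1]
tcp_rot: [3.14, -0.007, 1.214]
ft_force: [1.1, 0.0, -0.2]
opening: 0.803
```

```bash
python3 - <<'E'
from plan import *
from h import *
rows([549,319.5,82],[math.pi,0,1.216])
s=env.read_camera("scene")
im=cv2.resize(s["pixels"][60:160,240:360],None,fx=6,fy=6,interpolation=cv2.INTER_CUBIC)
cv2.imwrite("pics/s10.png",im)
E
```

```text
n 1 dist 4.3 rv [ 0.001 -0.007 -0.002] j [0.42 0.65 1.65 0.01 0.83 0.77]
[[-0.02, -0.04, 0.13], [0.02, -0.08, -0.03]]
```

View pics/s10.png

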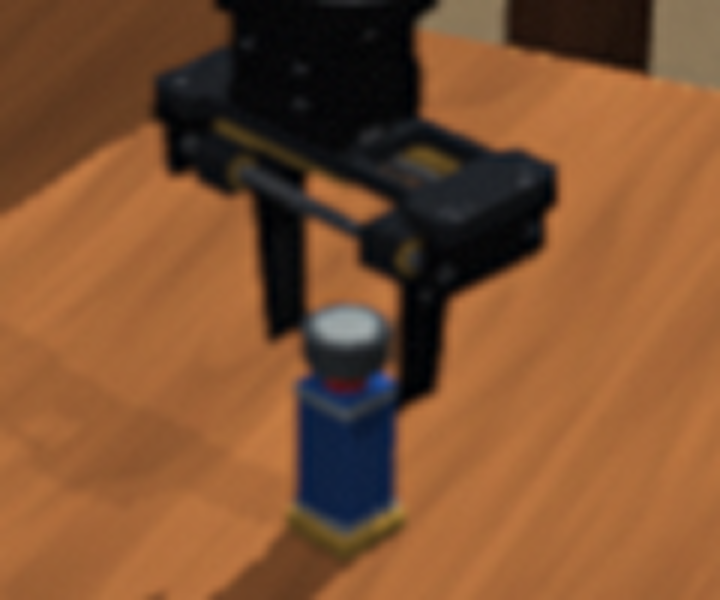

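Call:
drive_tool --increments '[[[-0.02, -0.04, 0.12], [0, -0.08, 0]], [[0, 0, 0], [0, 0, 0]], [[0, 0, 0], [0, 0, 0]], [[0, 0, 0], [0, 0, 0]], [[0, 0, 0], [0, 0, 0]]]' --jaw -1

```text
t: 12.38
eef_pos: [550.1, 320.6, 84.8]
tcp_rot: [3.136, -0.002, 1.215]
ft_force: [-1.3, 0.9, -0.3]
opening: 0.507
```

Call:
drive_tool --increments '[[[0, 0, 0], [0, 0, 0]], [[0, 0, 0], [0, 0, 0]], [[0, 0, 0], [0, 0, 0]], [[0, 0, 0], [0, 0, 0]]]'

```text
t: 12.72
eef_pos: [550.1, 320.6, 84.4]
tcp_rot: [3.136, -0.002, 1.215]
ft_force: [0.7, 0.1, 4.0]
opening: 0.413
```

Call:
drive_tool --increments '[[[0, 0, 0], [0, 0, 0]], [[0, 0, 0], [0, 0, 0]]]'

```text
t: 12.88
eef_pos: [550.1, 320.6, 84.4]
tcp_rot: [3.136, -0.002, 1.215]
ft_force: [1.2, 0.4, 3.0]
opening: 0.416
```

Call:
drive_tool --increments '[[[0, 0, -0.3], [0, 0, 0]], [[0, 0, -0.7], [0, 0, 0]], [[0, 0, -1], [0, 0, 0]], [[0, 0, -1], [0, 0, 0]], [[0, 0, 0], [0, 0, 0]]]'

```text
t: 13.3
eef_pos: [550.9, 321.4, 179.7]
tcp_rot: [3.132, -0.007, 1.215]
ft_force: [0.7, 0.4, -3.6]
opening: 0.409
```

```bash
python3 - <<'E'
from plan import *
from h import *
s=env.read_camera("scene")
rows([494.5,-77,175],[math.pi,0,1.17])
im=cv2.resize(s["pixels"][20:140,230:380],None,fx=5,fy=5,interpolation=cv2.INTER_CUBIC)
cv2.imwrite("pics/s11.png",im)
E
```

```text
n 12 dist 401.8 rv [ 0.007 -0.005  0.045] j [ 0.43  0.54  1.58 -0.    1.01  0.78]
[[-1.09, 0.24, 0.0], [0.01, -0.0, 0.05]]
[[-1.09, 0.24, 0.0], [0.01, -0.0, 0.05]]
[[-1.09, 0.25, 0.0], [0.01, -0.0, 0.05]]
[[-1.09, 0.25, 0.0], [0.01, -0.0, 0.05]]
[[-1.09, 0.26, 0.0], [0.01, -0.0, 0.05]]
[[-1.09, 0.26, 0.0], [0.01, -0.0, 0.05]]
[[-1.08, 0.26, 0.0], [0.01, -0.0, 0.05]]
[[-1.08, 0.27, 0.0], [0.01, -0.0, 0.05]]
[[-1.08, 0.27, 0.0], [0.01, -0.0, 0.05]]
[[-1.08, 0.28, 0.0], [0.01, -0.0, 0.05]]
[[-1.08, 0.28, 0.0], [0.01, -0.0, 0.05]]
[[-1.08, 0.29, 0.0], [0.01, -0.0, 0.05]]
```

View pics/s11.png

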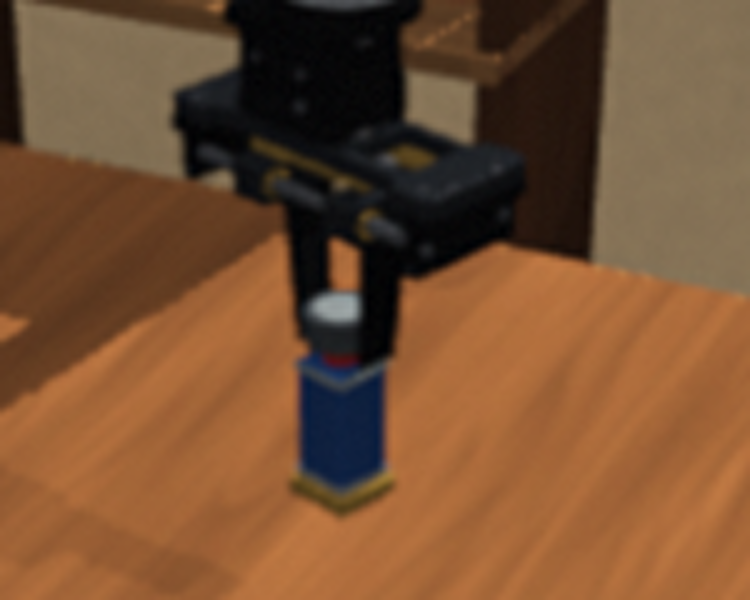

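Call:
drive_tool --increments '[[[-0.4, 0.1, 0], [0, 0, 0]], [[-0.7, 0.15, 0], [0, 0, 0]], [[-1, 0.25, 0], [0, 0, 0]], [[-1, 0.25, 0], [0, 0, 0.1]], [[-1, 0.25, 0], [0, 0, 0.1]]]'

```text
t: 13.77
eef_pos: [532.8, 192.9, 172.1]
tcp_rot: [3.14, 0.001, 1.199]
ft_force: [1.7, 0.1, -3.9]
opening: 0.413
```

Call:
drive_tool --increments '[[[-1, 0.25, 0], [0, 0, 0.1]], [[-1, 0.25, 0], [0, 0, 0.1]], [[-1, 0.25, 0], [0, 0, 0.1]], [[-1, 0.25, 0], [0, 0, 0]], [[-1, 0.25, 0], [0, 0, 0]]]'

```text
t: 14.18
eef_pos: [510.8, 39.9, 172.4]
tcp_rot: [3.14, -0.0, 1.175]
ft_force: [0.8, 0.1, -5.0]
opening: 0.413
```

```bash
python3 - <<'E'
from plan import *
rows([495,-75.5,160],[math.pi,0,1.17])
E
```

```text
n 4 dist 117.2 rv [ 0.001 -0.     0.005] j [-0.05  0.38  1.88 -0.    0.87  0.35]
[[-0.94, 0.25, 0.1], [0.0, -0.0, 0.01]]
[[-0.94, 0.25, 0.1], [0.0, -0.0, 0.01]]
[[-0.94, 0.25, 0.1], [0.0, -0.0, 0.01]]
[[-0.94, 0.25, 0.1], [0.0, -0.0, 0.01]]
```

Call:
drive_tool --increments '[[[-1, 0.26, 0.1], [0, 0, 0.05]], [[-1, 0.26, 0.1], [0, 0, 0]], [[-0.95, 0.25, 0.1], [0, 0, 0]], [[-0.8, 0.2, 0.1], [0, 0, 0]], [[0, 0, 0], [0, 0, 0]]]'

```text
t: 14.6
eef_pos: [493.8, -76.7, 160.0]
tcp_rot: [3.141, -0.0, 1.168]
ft_force: [0.7, 0.9, -4.6]
opening: 0.415
```

```bash
python3 - <<'E'
from plan import *
from h import *
import pickle
D={n:env.read_camera(n) for n in["scene","top"]};s=D["scene"];p=D["top"];st=env.state();print(st["t"],st["eef_pos"],st["tcp_rot"])
im=cv2.resize(s["pixels"][130:260,130:280],None,fx=5,fy=4.6,interpolation=cv2.INTER_CUBIC)
cv2.imwrite("pics/s12.png",im)
cv2.imwrite("pics/t12.png",cv2.resize(p["pixels"][230:360,270:430],None,fx=5,fy=4.6,interpolation=cv2.INTER_CUBIC))
E
```

```text
14.7 [494.45203811 -74.009877   160.59985074] [ 3.14017897e+00 -1.38835498e-03  1.16844859e+00]
```

View pics/s12.png

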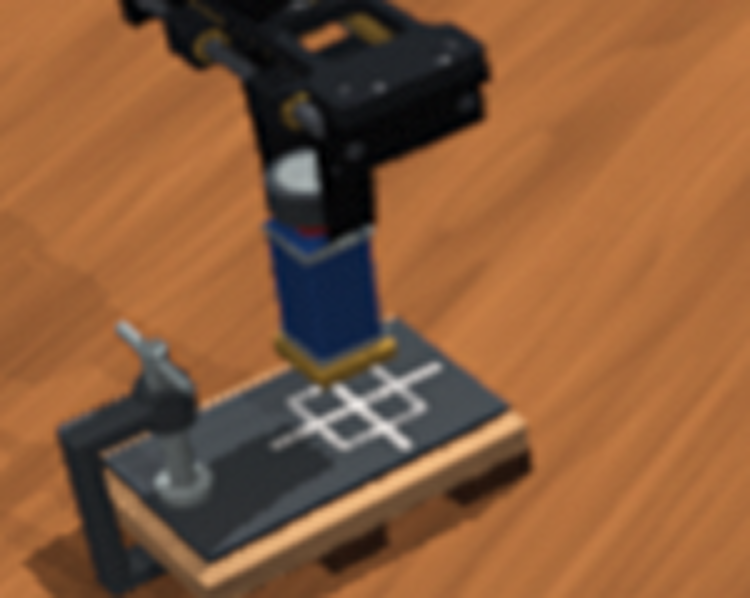

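View pics/t12.png

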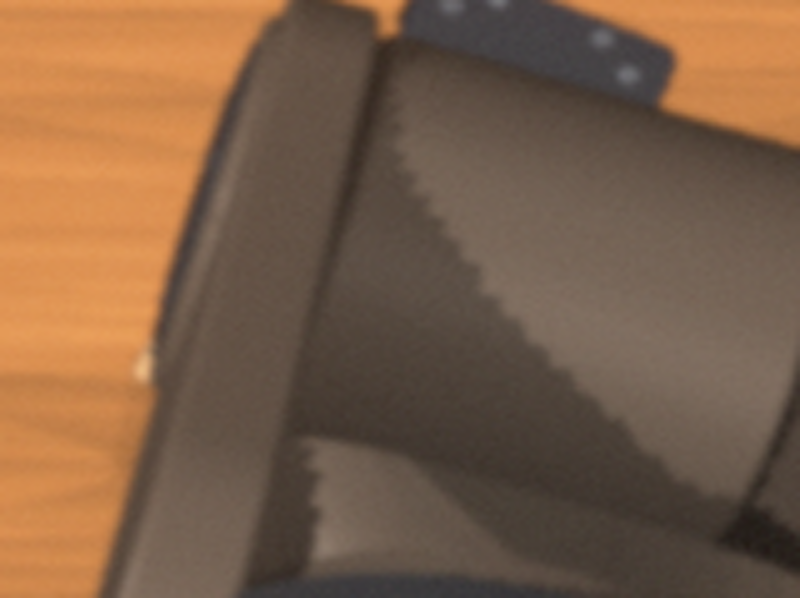

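Call:
drive_tool --increments '[[[0, 0, 0], [0, 0, 0]]]'

```text
t: 14.78
eef_pos: [495.1, -73.0, 161.1]
tcp_rot: [3.139, -0.002, 1.17]
ft_force: [0.1, 0.0, -3.5]
opening: 0.413
```

```bash
cat > ov.py <<'E'
from h import *
def ov(p,x,y,z,yaw,box,k,name,tilt=(0,0),travel=0):
    x0,y0,x1,y1=box; im=cv2.resize(p["pixels"][y0:y1,x0:x1],None,fx=k,fy=k,interpolation=cv2.INTER_CUBIC)
    def P(X): return ((proj(p,X)-[x0,y0]+.5)*k-.5).round().astype(int)
    c,s=math.cos(yaw),math.sin(yaw)
    def ring(h,st): return P([[x+tilt[0]*st+c*a*h-s*b*h,y+tilt[1]*st+s*a*h+c*b*h,z+st] for a,b in((-1,-1),(1,-1),(1,1),(-1,1))])
    for a,b,h,col in((0,10,20,(0,255,255)),(10,80,17,(255,255,0))):
        r0=ring(h,a);r1=ring(h,b)
        for r in(r0,r1): cv2.polylines(im,[r],True,col,1)
        for i in range(4): cv2.line(im,tuple(map(int,r0[i])),tuple(map(int,r1[i])),col,1)
    t=np.linspace(0,2*math.pi,40)
    for st in(90-travel,108-travel): cv2.polylines(im,[P([[x+tilt[0]*st+20*math.cos(q),y+tilt[1]*st+20*math.sin(q),z+st] for q in t])],True,(255,255,255),1)
    cv2.imwrite(name,im)
def cross(p,mx,my,box,k,name):
    im=cv2.imread(name);x0,y0,x1,y1=box
    P=lambda X:((proj(p,X)-[x0,y0]+.5)*k-.5).round().astype(int)
    u=np.array([.39,.92]);n=np.array([.92,-.39])
    for d,L in((u,45),(n,40)):
        a,b=P([[mx-d[0]*L,my-d[1]*L,40],[mx+d[0]*L,my+d[1]*L,40]]); cv2.line(im,tuple(map(int,a)),tuple(map(int,b)),(0,0,255),1)
    cv2.imwrite(name,im)
E
python3 - <<'E'
from plan import *
from ov import *
s=env.read_camera("scene");st=env.state();P=st["eef_pos"];print(P,st["ft_force"])
B=(170,135,260,245)
ov(s,493.8,-76,160.3-84.4,1.2,B,5.4,"pics/o1.png"); cross(s,494.2,-76.8,B,5.4,"pics/o1.png")
import pickle; pickle.dump(dict(s),open("s13.pkl","wb"))
for i in range(4):
    env.read_camera("scene"); print(env.state()["eef_pos"],env.state()["joints"].round(4))
E
```

```text
[495.28385598 -72.63691067 161.3350713 ] [ 0.08866622  0.09098634 -5.19991807]
[495.52063531 -72.46639312 161.56412381] [-2.7790e-01  3.8300e-01  1.9226e+00  1.7000e-03  8.3210e-01  1.2010e-01]
[495.64920021 -72.4276158  161.70055465] [-2.7770e-01  3.8290e-01  1.9224e+00  1.6000e-03  8.3210e-01  1.2010e-01]
[495.73375472 -72.42955354 161.78780184] [-2.7770e-01  3.8280e-01  1.9222e+00  1.6000e-03  8.3220e-01  1.2000e-01]
[495.81404993 -72.5083567  161.89782329] [-2.7780e-01  3.8270e-01  1.9221e+00  1.6000e-03  8.3220e-01  1.2000e-01]
```

View pics/o1.png

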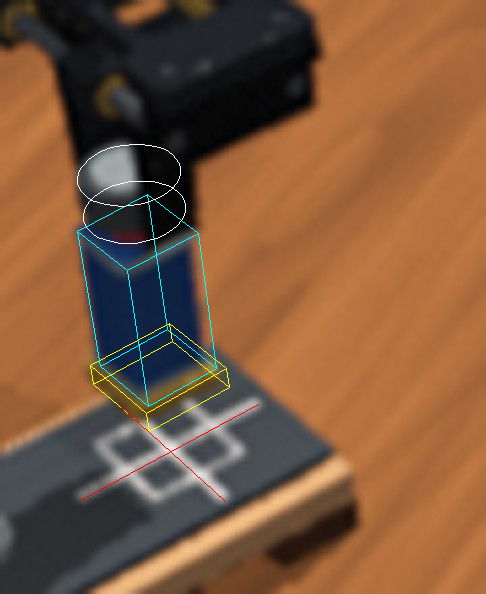

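```bash
python3 - <<'E'
from ov import *
import pickle
s=pickle.load(open("s13.pkl","rb"))
B=(180,170,240,235)
ov(s,495.3,-72.6,161.3-84.4,1.19,B,9,"pics/o2.png"); cross(s,493.2,-75.6,B,9,"pics/o2.png")
x0,y0,x1,y1=B; cv2.imwrite("pics/o2r.png",cv2.resize(s["pixels"][y0:y1,x0:x1],None,fx=9,fy=9,interpolation=cv2.INTER_CUBIC))
E
```

```text
(no output)
```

View pics/o2.png

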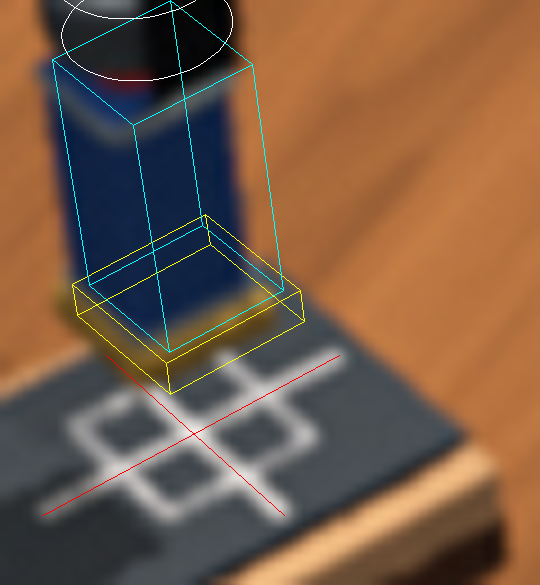

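View pics/o2r.png

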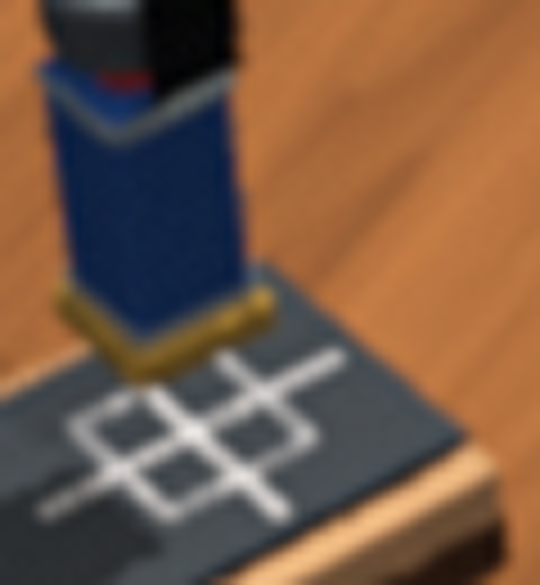

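```bash
python3 - <<'E'
from h import *
import pickle
D=pickle.load(open("d0.pkl","rb")); p=D["top"]; s=D["scene"]
C=lambda pts,k,o:(np.array(pts,float)+.5)/k-.5+o
q=back(p,C([(207,80),(643,275),(532,560),(90,352)],5,[280,240]),34); print(q.round(1),[np.linalg.norm(q[i]-q[(i+1)%4]).round(1) for i in range(4)])
q=back(p,C([(207,103),(622,287),(527,525),(105,338)],5,[280,240]),40); print(q.round(1),[np.linalg.norm(q[i]-q[(i+1)%4]).round(1) for i in range(4)])
q=back(p,C([(258,195),(374,244),(325,364),(210,312)],5,[280,240]),40); print(q.round(1),[np.linalg.norm(q[i]-q[(i+1)%4]).round(1) for i in range(4)], q.mean(0))
s2=pickle.load(open("s13.pkl","rb"))
q=back(s2,C([(190,433),(75,422),(168,517),(312,437)],9,[180,170]),40); print(q.round(1),np.linalg.norm(q[1]-q[2]),np.linalg.norm(q[2]-q[3]))
E
```

```text
[[ 566.4  -48.1   34. ]
 [ 500.3 -201.5   34. ]
 [ 402.6 -160.8   34. ]
 [ 470.5   -7.6   34. ]] [np.float64(167.0), np.float64(105.8), np.float64(167.5), np.float64(104.1)]
[[ 557.8  -47.8   40. ]
 [ 495.9 -192.6   40. ]
 [ 414.8 -158.1   40. ]
 [ 475.5  -12.7   40. ]] [np.float64(157.4), np.float64(88.2), np.float64(157.6), np.float64(89.4)]
[[ 525.8  -65.8   40. ]
 [ 509.4 -106.3   40. ]
 [ 468.   -89.    40. ]
 [ 485.1  -49.1   40. ]] [np.float64(43.7), np.float64(44.9), np.float64(43.4), np.float64(44.0)] [497.06879556 -77.56510081  40.        ]
[[ 492.3  -75.8   40. ]
 [ 463.6  -84.9   40. ]
 [ 504.3 -104.2   40. ]
 [ 520.9  -63.7   40. ]] 44.990825814300685 43.76902808442046
```

```bash
python3 - <<'E'
from h import *
import pickle
from plan import *
s=pickle.load(open("s13.pkl","rb"))
B=(170,130,240,200);k=8.5
x0,y0,x1,y1=B; im=cv2.resize(s["pixels"][y0:y1,x0:x1],None,fx=k,fy=k,interpolation=cv2.INTER_CUBIC)
im=np.clip(im.astype(float)*1.8+10,0,255).astype(np.uint8)
T=np.array([495.3,-72.6,161.3]);R=Ro.from_euler("xyz",[3.139,-.002,1.17]).as_matrix()
P=lambda X:((proj(s,X)-[x0,y0]+.5)*k-.5).round().astype(int)
for sg in(1,-1):
  for z in(0,-30):
    r=P([T+R@np.array([a,sg*b,z]) for a,b in((-10,20),(10,20),(10,32),(-10,32))]); cv2.polylines(im,[r],True,(0,255,0) if sg>0 else (255,0,255),1)
cv2.imwrite("pics/o3.png",im)
E
```

```text
(no output)
```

View pics/o3.png

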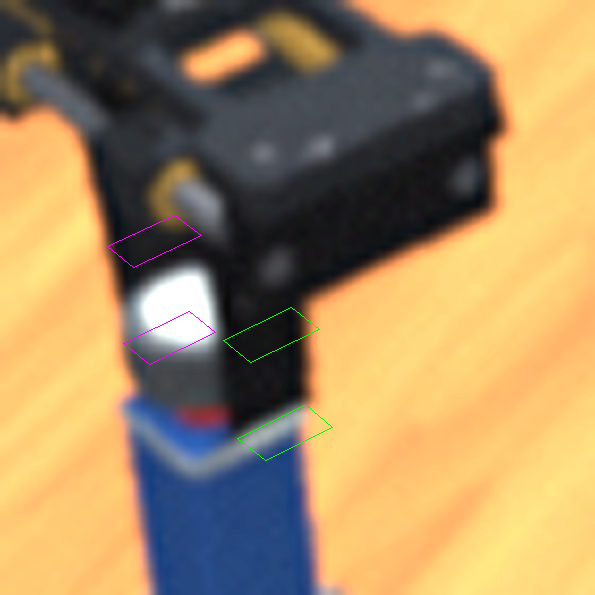

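Call:
drive_tool --increments '[[[-0.02, 0.05, 0.4], [0, 0, 0]], [[-0.03, 0.05, 0.4], [0, 0, 0]], [[0, 0, 0.2], [0, 0, 0]], [[0, 0, 0], [0, 0, 0]], [[0, 0, 0], [0, 0, 0]]]'

```text
t: 15.45
eef_pos: [498.1, -75.5, 132.0]
tcp_rot: [3.138, -0.002, 1.171]
ft_force: [-0.1, -0.1, -4.5]
opening: 0.415
```

Call:
drive_tool --increments '[[[0, 0, 0], [0, 0, 0]], [[0, 0, 0], [0, 0, 0]]]'

```text
t: 15.62
eef_pos: [498.4, -75.7, 132.5]
tcp_rot: [3.136, -0.002, 1.171]
ft_force: [0.2, 1.1, -4.1]
opening: 0.414
```

```bash
python3 - <<'E'
from ov import *
from cell import env
import pickle
s=env.read_camera("scene"); P=env.state()["eef_pos"];print(P,env.state()["ft_force"]);pickle.dump(dict(s),open("s14.pkl","wb"))
B=(175,145,245,235);k=7
cv2.imwrite("pics/o4.png",cv2.resize(s["pixels"][B[1]:B[3],B[0]:B[2]],None,fx=k,fy=k,interpolation=cv2.INTER_CUBIC))
ov(s,493.1,-75.7,P[2]-84.4,1.19,B,k,"pics/o4m.png"); cross(s,493.1,-75.7,B,k,"pics/o4m.png")
E
```

```text
[498.35386416 -75.76088521 132.48590239] [-0.20020896 -0.23280649 -4.5919549 ]
```

View pics/o4.png

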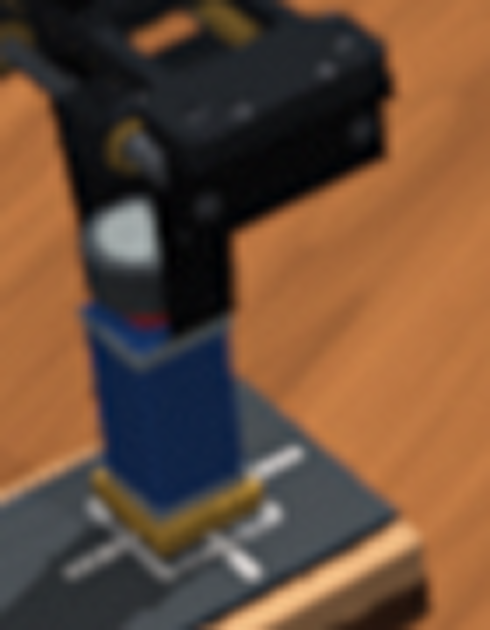

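View pics/o4m.png

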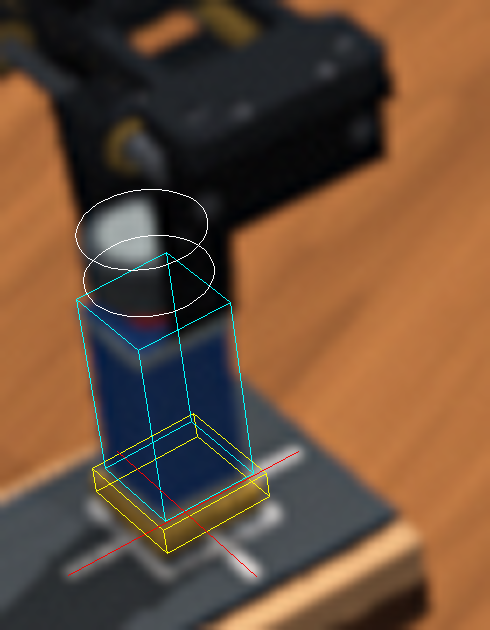

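Call:
drive_tool --increments '[[[0, 0, 0.1], [0, 0, 0]], [[0, 0, 0.07], [0, 0, 0]], [[0, 0, 0], [0, 0, 0]], [[0, 0, 0], [0, 0, 0]]]'

```text
t: 16.0
eef_pos: [498.1, -75.8, 126.7]
tcp_rot: [3.137, -0.002, 1.171]
ft_force: [-0.5, 0.3, -4.4]
opening: 0.412
```

Call:
drive_tool --increments '[[[0, 0, 0.04], [0, 0, 0]], [[0, 0, 0], [0, 0, 0]]]'

```text
t: 16.17
eef_pos: [498.1, -75.8, 125.5]
tcp_rot: [3.137, -0.002, 1.171]
ft_force: [-1.1, -0.4, -5.3]
opening: 0.413
```

Check alignment once more just above the plate.

```bash
python3 - <<'E'
from ov import *
from cell import env
s=env.read_camera("scene"); P=env.state()["eef_pos"];print(P,env.state()["ft_force"])
B=(180,190,230,235);k=14
cv2.imwrite("pics/o5.png",cv2.resize(s["pixels"][B[1]:B[3],B[0]:B[2]],None,fx=k,fy=k,interpolation=cv2.INTER_CUBIC))
ov(s,493.1,-75.7,P[2]-84.4,1.19,B,k,"pics/o5m.png"); cross(s,493.1,-75.7,B,k,"pics/o5m.png")
E
```

```text
[498.13831817 -75.77464318 125.58387101] [ 0.48564924 -0.7032052  -3.61513351]
```

View pics/o5.png

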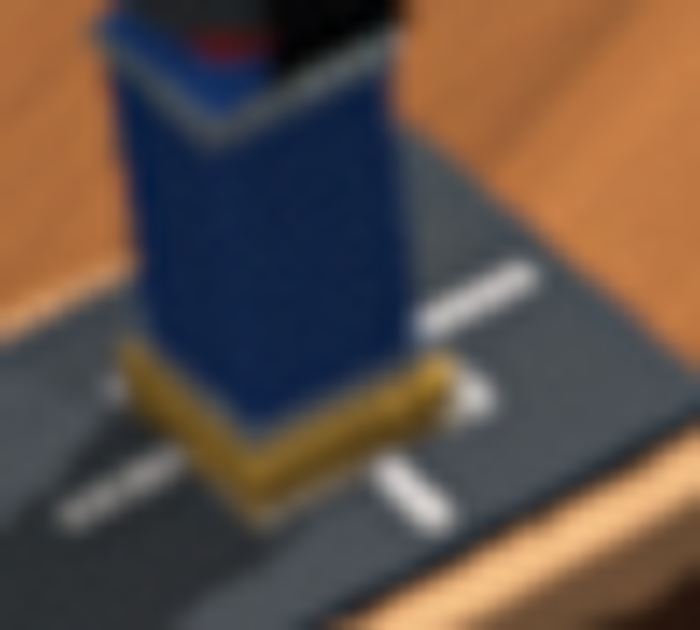

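View pics/o5m.png

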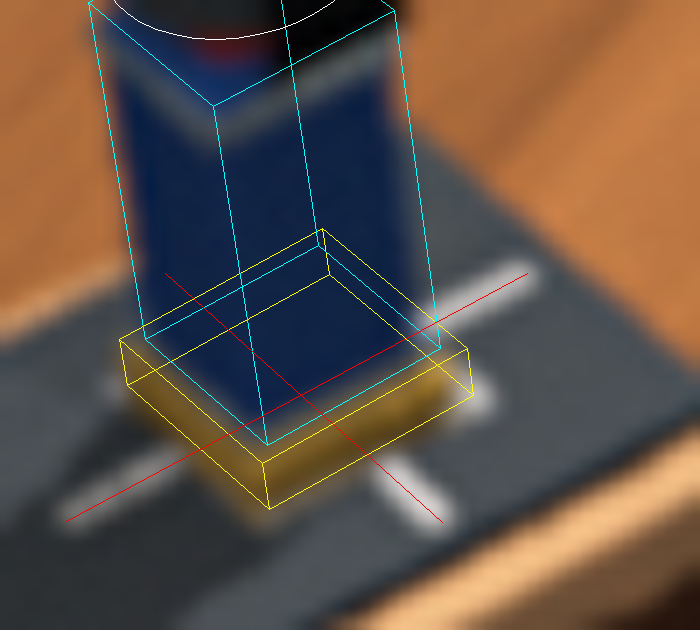

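Call:
drive_tool --increments '[[[0.05, -0.02, 0], [0, 0, 0]], [[0, 0, 0.03], [0, 0, 0]], [[0, 0, 0], [0, 0, 0]]]'

```text
t: 16.47
eef_pos: [498.3, -74.1, 124.9]
tcp_rot: [3.137, -0.002, 1.171]
ft_force: [-0.6, 0.6, -2.2]
opening: 0.414
```

Call:
drive_tool --increments '[[[0, 0, 0.03], [0, 0, 0]], [[0, 0, 0], [0, 0, 0]]]'

```text
t: 16.63
eef_pos: [498.5, -74.4, 124.6]
tcp_rot: [3.136, -0.002, 1.171]
ft_force: [-3.6, -1.2, 10.4]
opening: 0.415
```

Call:
drive_tool --increments '[[[0, 0, -0.02], [0, 0, 0]], [[0, 0, 0], [0, 0, 0]], [[0, 0, 0], [0, 0, 0]]]'

```text
t: 16.88
eef_pos: [498.4, -74.3, 124.8]
tcp_rot: [3.136, -0.002, 1.171]
ft_force: [-1.4, -0.5, 3.3]
opening: 0.415
```

Call:
drive_tool --increments '[[[0, 0, 0], [0, 0, 0]], [[0, 0, 0], [0, 0, 0]], [[0, 0, 0], [0, 0, 0]], [[0, 0, 0], [0, 0, 0]], [[0, 0, 0], [0, 0, 0]]]' --jaw 0.4

```text
t: 17.3
eef_pos: [498.2, -74.2, 124.4]
tcp_rot: [3.137, -0.002, 1.171]
ft_force: [-0.5, -0.3, -0.2]
opening: 0.682
```

Call:
drive_tool --increments '[[[0, 0, -0.5], [0, 0, 0]], [[0, 0, -1], [0, 0, 0]], [[0, 0, -0.7], [0, 0, 0]], [[0, 0, 0], [0, 0, 0]]]'

```text
t: 17.63
eef_pos: [499.3, -74.5, 194.0]
tcp_rot: [3.131, -0.002, 1.171]
ft_force: [-0.5, 0.2, 0.2]
opening: 0.704
```

```bash
python3 - <<'E'
from ov import *
from cell import env
s=env.read_camera("scene"); P=env.state()["eef_pos"];print(P,env.state()["ft_force"])
B=(175,165,245,235);k=8.5
cv2.imwrite("pics/o6.png",cv2.resize(s["pixels"][B[1]:B[3],B[0]:B[2]],None,fx=k,fy=k,interpolation=cv2.INTER_CUBIC))
ov(s,493.1,-75.7,40,1.17,B,k,"pics/o6m.png"); cross(s,493.1,-75.7,B,k,"pics/o6m.png")
E
```

```text
[498.62645396 -74.32772588 192.09263328] [-0.59274383 -0.47309917  0.56522822]
```

View pics/o6.png

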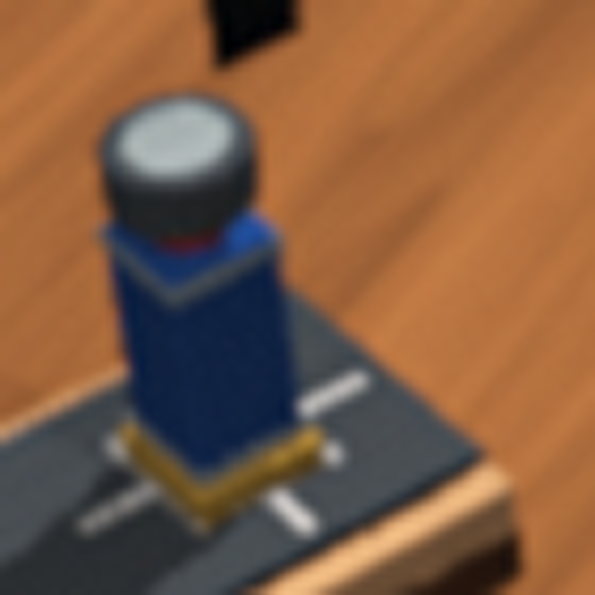

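View pics/o6m.png

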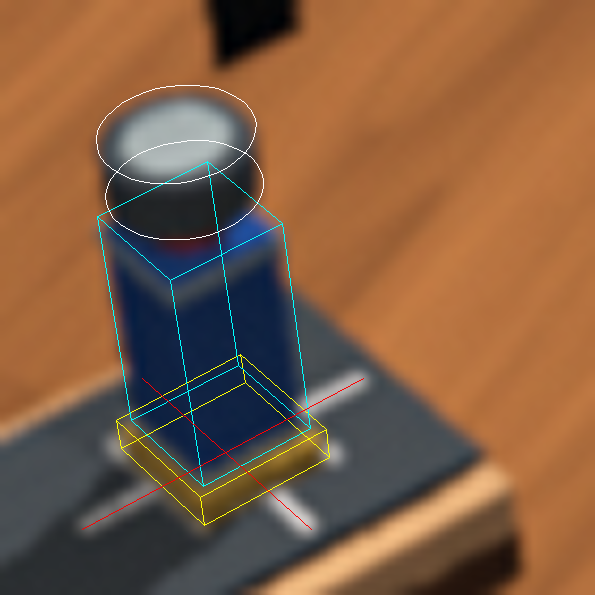

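Call:
drive_tool --increments '[[[0.8, 0, 0], [0, 0, 0]], [[1, 0, 0], [0, 0, 0]], [[1, 0, 0], [0, 0, 0]], [[1, 0, 0], [0, 0, 0]], [[1, 0, 0], [0, 0, 0]]]' --jaw -1

```text
t: 18.1
eef_pos: [554.0, 59.8, 189.5]
tcp_rot: [3.138, -0.001, 1.17]
ft_force: [0.2, -0.1, 0.3]
opening: 0.408
```

Call:
drive_tool --increments '[[[1, 0, 0], [0, 0, 0]], [[0.5, 0, 0], [0, 0, 0]]]'

```text
t: 18.27
eef_pos: [571.9, 102.5, 189.5]
tcp_rot: [3.138, -0.001, 1.172]
ft_force: [-0.3, -0.6, 0.7]
opening: 0.266
```

```bash
python3 - <<'E'
from ov import *
from cell import env
s=env.read_camera("top"); P=env.state()["eef_pos"];print(P,env.state()["opening"])
cv2.imwrite("pics/t15.png",s["pixels"])
B=(300,255,380,325);k=9
cv2.imwrite("pics/o7.png",cv2.resize(s["pixels"][B[1]:B[3],B[0]:B[2]],None,fx=k,fy=k,interpolation=cv2.INTER_CUBIC))
ov(s,496,-78,40,1.17,B,k,"pics/o7m.png"); cross(s,496,-78,B,k,"pics/o7m.png")
E
```

```text
[572.32773992 103.38254625 189.50362805] 0.22455912887291163
```

View pics/o7.png

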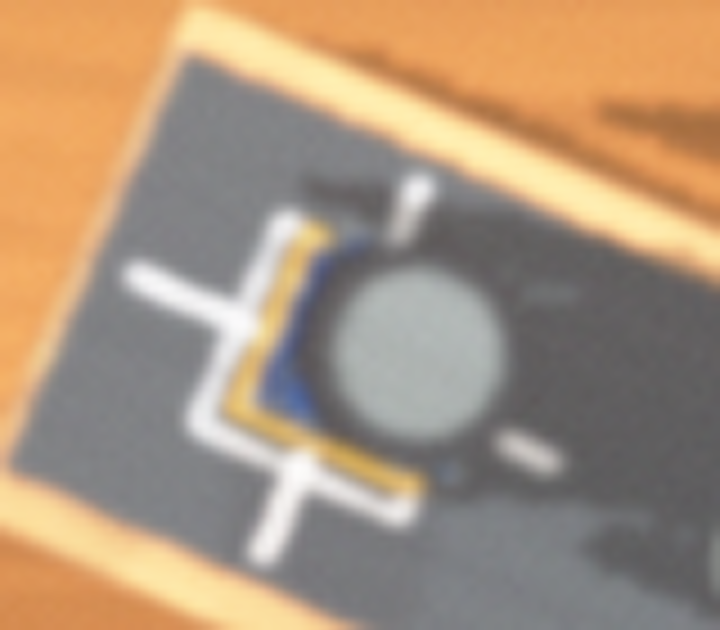

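View pics/o7m.png

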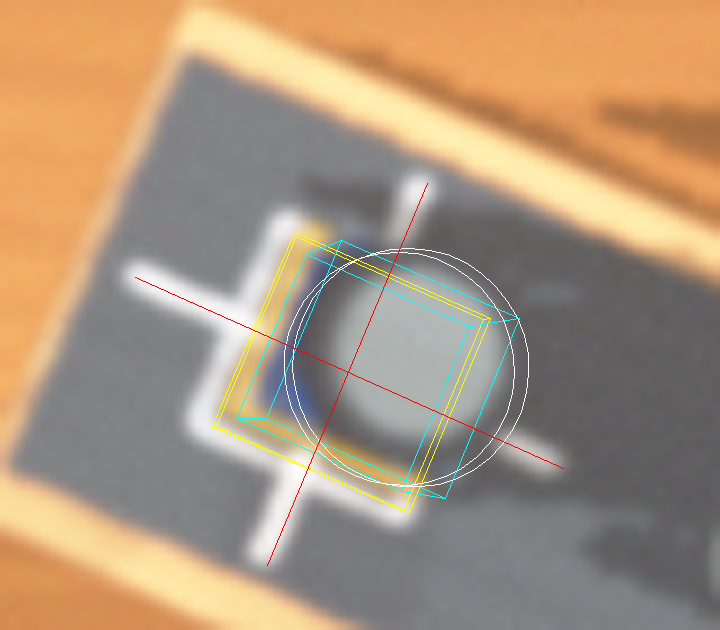

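```bash
python3 - <<'E'
from plan import *
rows([498.3,-74.3,190],[math.pi,0,1.171])
E
```

```text
n 6 dist 192.5 rv [ 0.004 -0.002  0.002] j [0.07 0.45 1.7  0.   0.98 0.46]
[[-1.07, 0.0, -0.0], [0.01, -0.0, 0.0]]
[[-1.07, 0.0, -0.0], [0.01, -0.0, 0.0]]
[[-1.07, 0.0, -0.0], [0.01, -0.0, 0.0]]
[[-1.07, 0.0, -0.0], [0.01, -0.0, 0.0]]
[[-1.07, 0.0, -0.0], [0.01, -0.0, 0.0]]
[[-1.07, 0.01, -0.0], [0.01, -0.0, 0.0]]
```

Call:
drive_tool --increments '[[[-0.7, 0, 0], [0, 0, 0]], [[-1, 0, 0], [0, 0, 0]], [[-1, 0, 0], [0, 0, 0]], [[-1, 0, 0], [0, 0, 0]], [[-1, 0, 0], [0, 0, 0]]]' --jaw 0.4

```text
t: 18.73
eef_pos: [515.1, -31.5, 189.8]
tcp_rot: [3.138, -0.001, 1.171]
ft_force: [0.8, 0.3, 0.7]
opening: 0.52
```

```bash
python3 - <<'E'
from plan import *
print(env.state()["opening"])
rows([498.3,-74.3,188],[math.pi,0,1.171])
E
```

```text
0.5196379133712061
n 2 dist 46.0 rv [ 0.003 -0.001 -0.   ] j [-0.19  0.37  1.86  0.    0.92  0.21]
[[-0.77, 0.02, 0.03], [0.02, -0.01, -0.0]]
[[-0.77, 0.02, 0.03], [0.02, -0.01, -0.0]]
```

Call:
drive_tool --increments '[[[-0.75, 0.02, 0], [0.02, 0, 0]], [[-0.75, 0.02, 0], [0.02, 0, 0]], [[0, 0, 0], [0, 0, 0]], [[0, 0, 0], [0, 0, 0]], [[0, 0, 0], [0, 0, 0]]]'

```text
t: 19.15
eef_pos: [500.0, -71.9, 190.1]
tcp_rot: [3.141, -0.002, 1.17]
ft_force: [-0.2, -0.2, 0.7]
opening: 0.699
```

```bash
python3 - <<'E'
from plan import *
print(env.state()["opening"])
rows([498.3,-74.3,125],[math.pi,0,1.171],n=3)
E
```

```text
0.6987043170674585
n 3 dist 65.2 rv [ 0.001 -0.002 -0.001] j [-0.27  0.35  1.88  0.    0.91  0.13]
[[-0.03, -0.01, 0.72], [0.0, -0.01, -0.0]]
[[-0.03, -0.01, 0.72], [0.0, -0.01, -0.0]]
[[-0.03, -0.01, 0.72], [0.0, -0.01, -0.0]]
```

Call:
drive_tool --increments '[[[-0.1, -0.02, 0.5], [0, 0, 0]], [[0, 0, 0.8], [0, 0, 0]], [[0, 0, 0.6], [0, 0, 0]], [[0, 0, 0.2], [0, 0, 0]], [[0, 0, 0], [0, 0, 0]]]'

```text
t: 19.57
eef_pos: [498.1, -73.5, 126.2]
tcp_rot: [-3.14, -0.001, 1.172]
ft_force: [-0.2, -0.0, -0.9]
opening: 0.704
```

Call:
drive_tool --increments '[[[0, 0, 0], [0, 0, 0]], [[0, 0, 0], [0, 0, 0]]]'

```text
t: 19.73
eef_pos: [499.1, -74.1, 128.3]
tcp_rot: [3.139, -0.002, 1.171]
ft_force: [-0.0, -0.0, 0.9]
opening: 0.698
```

Call:
drive_tool --increments '[[[0, -0.02, 0.14], [0, 0, 0]], [[0, 0, 0], [0, 0, 0]], [[0, 0, 0], [0, 0, 0]], [[0, 0, 0], [0, 0, 0]], [[0, 0, 0], [0, 0, 0]]]' --jaw -1

```text
t: 20.15
eef_pos: [498.2, -74.2, 123.5]
tcp_rot: [3.14, -0.002, 1.171]
ft_force: [0.4, -0.8, 0.2]
opening: 0.419
```

Call:
drive_tool --increments '[[[0, 0, 0], [0, 0, 0]], [[0, 0, 0], [0, 0, 0]]]'

```text
t: 20.32
eef_pos: [498.3, -74.2, 123.5]
tcp_rot: [3.139, -0.002, 1.171]
ft_force: [-0.3, -0.5, 1.9]
opening: 0.416
```

Call:
drive_tool --increments '[[[0, 0, -0.14], [0, 0, 0]], [[0, 0, 0], [0, 0, 0]], [[0.03, -0.09, 0], [0, 0, 0]], [[0, 0, 0], [0, 0, 0]], [[0, 0, 0], [0, 0, 0]]]'

```text
t: 20.73
eef_pos: [495.6, -72.0, 127.3]
tcp_rot: [3.141, -0.002, 1.171]
ft_force: [-0.3, -0.0, -3.6]
opening: 0.409
```

Call:
drive_tool --increments '[[[0, 0, 0.09], [0, 0, 0]], [[0, 0, 0], [0, 0, 0]], [[0, 0, 0], [0, 0, 0]]]'

```text
t: 20.98
eef_pos: [495.8, -72.2, 124.5]
tcp_rot: [3.141, -0.002, 1.171]
ft_force: [-0.3, -0.2, -4.2]
opening: 0.414
```

Call:
drive_tool --increments '[[[0, 0, 0.02], [0, 0, 0]], [[0, 0, 0], [0, 0, 0]]]'

```text
t: 21.15
eef_pos: [495.9, -72.2, 124.0]
tcp_rot: [3.14, -0.002, 1.171]
ft_force: [0.0, -0.2, -4.3]
opening: 0.418
```

Call:
drive_tool --increments '[[[0, 0, 0.02], [0, 0, 0]], [[0, 0, 0], [0, 0, 0]]]'

```text
t: 21.32
eef_pos: [495.9, -72.2, 123.6]
tcp_rot: [3.14, -0.002, 1.171]
ft_force: [-0.4, 0.2, -4.0]
opening: 0.411
```

Call:
drive_tool --increments '[[[0, 0, 0.02], [0, 0, 0]], [[0, 0, 0], [0, 0, 0]]]'

```text
t: 21.48
eef_pos: [496.1, -72.2, 123.4]
tcp_rot: [3.139, -0.002, 1.171]
ft_force: [-0.4, 0.4, 3.6]
opening: 0.417
```

Call:
drive_tool --increments '[[[0, 0, 0], [0, 0, 0]], [[0, 0, 0], [0, 0, 0]], [[0, 0, 0], [0, 0, 0]], [[0, 0, 0], [0, 0, 0]], [[0, 0, 0], [0, 0, 0]]]' --jaw 0.4

```text
t: 21.9
eef_pos: [495.9, -72.2, 122.9]
tcp_rot: [3.14, -0.002, 1.171]
ft_force: [-0.1, 0.9, 0.2]
opening: 0.684
```

Call:
drive_tool --increments '[[[0, 0, -0.5], [0, 0, 0]], [[0, 0, -1], [0, 0, 0]], [[0, 0, -0.7], [0, 0, 0]], [[0.5, 0, 0], [0, 0, 0]], [[1, 0, 0], [0, 0, 0]]]'

```text
t: 22.32
eef_pos: [513.5, -32.1, 190.5]
tcp_rot: [3.138, -0.002, 1.168]
ft_force: [0.5, -0.1, -0.1]
opening: 0.701
```

Call:
drive_tool --increments '[[[1, 0, 0], [0, 0, 0]], [[1, 0, 0], [0, 0, 0]], [[1, 0, 0], [0, 0, 0]], [[1, 0, 0], [0, 0, 0]], [[0.5, 0, 0], [0, 0, 0]]]' --jaw -1

```text
t: 22.73
eef_pos: [566.6, 96.1, 189.2]
tcp_rot: [3.14, -0.002, 1.172]
ft_force: [0.0, -1.3, 0.1]
opening: 0.408
```

```bash
python3 - <<'E'
from ov import *
from cell import env
s=env.read_camera("top"); q=env.read_camera("scene"); print(env.state()["eef_pos"],env.state()["opening"])
B=(300,255,380,325);k=9
cv2.imwrite("pics/o8.png",cv2.resize(s["pixels"][B[1]:B[3],B[0]:B[2]],None,fx=k,fy=k,interpolation=cv2.INTER_CUBIC))
B=(175,165,245,235);k=8.5
cv2.imwrite("pics/o9.png",cv2.resize(q["pixels"][B[1]:B[3],B[0]:B[2]],None,fx=k,fy=k,interpolation=cv2.INTER_CUBIC))
E
```

```text
[566.21111376  95.21274238 188.92585607] 0.3238224245097157
```

View pics/o8.png

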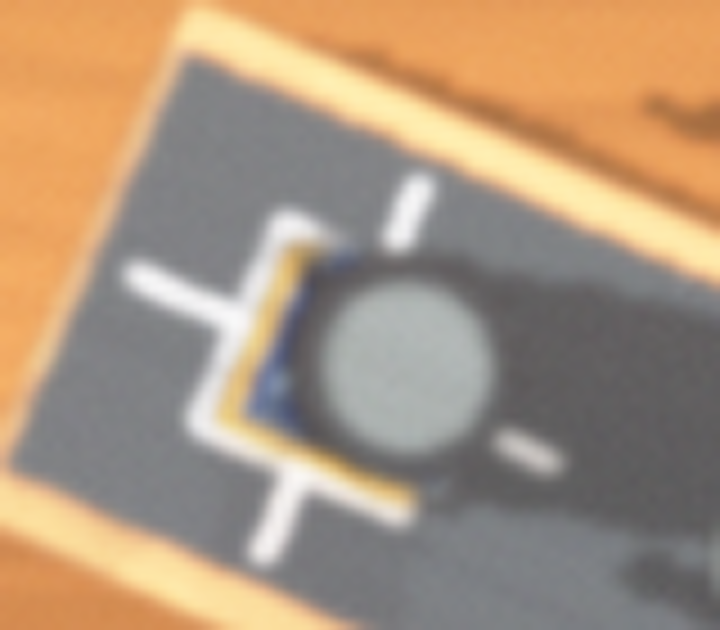

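View pics/o9.png

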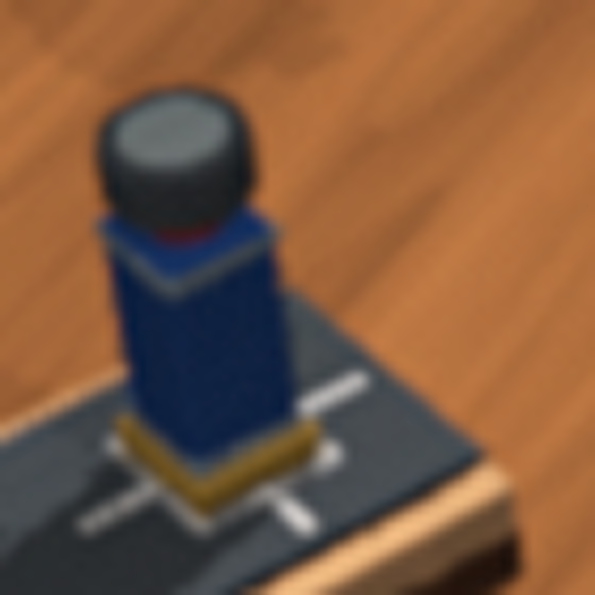

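Call:
drive_tool --increments '[[[-0.7, 0, 0], [0, 0, 0]], [[-1, 0, 0], [0, 0, 0]], [[-1, 0, 0], [0, 0, 0]], [[-1, 0, 0], [0, 0, 0]], [[-1, 0, 0], [0, 0, 0]]]'

```text
t: 23.25
eef_pos: [509.5, -38.4, 189.0]
tcp_rot: [3.14, -0.001, 1.17]
ft_force: [0.4, -1.1, 0.6]
opening: 0.01
```

```bash
python3 - <<'E'
from plan import *
print(env.state()["opening"])
rows([495.2,-76.5,186],[math.pi,0,1.171],n=2)
E
```

```text
0.010231782446600743
n 2 dist 40.8 rv [ 0.001 -0.001 -0.001] j [-0.21  0.36  1.87  0.    0.91  0.19]
[[-0.68, 0.03, 0.05], [0.01, -0.01, -0.0]]
[[-0.68, 0.03, 0.05], [0.01, -0.01, -0.0]]
```

Call:
drive_tool --increments '[[[-0.7, 0.03, 0.05], [0, 0, 0]], [[-0.65, 0.03, 0.05], [0, 0, 0]], [[0, 0, 0], [0, 0, 0]], [[0, 0, 0], [0, 0, 0]], [[0, 0, 0], [0, 0, 0]]]'

```text
t: 23.67
eef_pos: [496.6, -74.6, 186.1]
tcp_rot: [3.14, -0.002, 1.17]
ft_force: [0.2, 1.0, 1.2]
opening: 0.001
```

```bash
python3 - <<'E'
from plan import *
rows([495.2,-76.5,153],[math.pi,0,1.171],n=2)
E
```

```text
n 2 dist 33.2 rv [ 0.001 -0.002 -0.001] j [-0.28  0.35  1.89  0.    0.9   0.12]
[[-0.04, -0.01, 0.55], [0.01, -0.01, -0.01]]
[[-0.04, -0.01, 0.55], [0.01, -0.01, -0.01]]
```

Call:
drive_tool --increments '[[[-0.07, -0.01, 0.5], [0, 0, 0]], [[-0.02, 0, 0.5], [0, 0, 0]], [[0, 0, 0], [0, 0, 0]], [[0, 0, 0], [0, 0, 0]], [[0, 0, 0], [0, 0, 0]]]'

```text
t: 24.08
eef_pos: [496.0, -76.3, 156.5]
tcp_rot: [3.14, -0.002, 1.172]
ft_force: [0.5, 0.2, -0.1]
opening: 0.006
```

```bash
python3 - <<'E'
from plan import *
from h import *
rows([495.2,-76.5,153],[math.pi,0,1.171],n=1)
q=env.read_camera("scene")
B=(170,145,245,225);k=8
cv2.imwrite("pics/o10.png",cv2.resize(q["pixels"][B[1]:B[3],B[0]:B[2]],None,fx=k,fy=7.5,interpolation=cv2.INTER_CUBIC))
E
```

```text
n 1 dist 3.6 rv [ 0.002 -0.002  0.001] j [-0.29  0.39  1.92  0.    0.82  0.11]
[[-0.02, -0.02, 0.12], [0.02, -0.02, 0.01]]
```

View pics/o10.png

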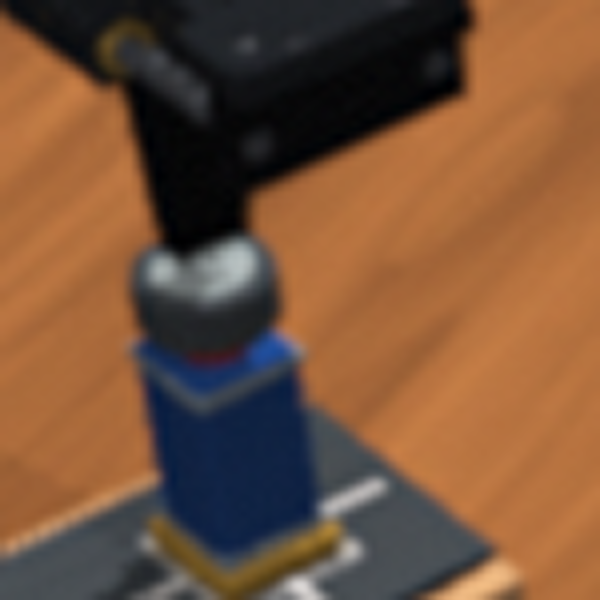

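Call:
drive_tool --increments '[[[0, 0, 0.15], [0, 0, 0]], [[0, 0, 0.1], [0, 0, 0]], [[0, 0, 0.08], [0, 0, 0]], [[0, 0, 0], [0, 0, 0]]]'

```text
t: 24.47
eef_pos: [496.0, -76.7, 146.5]
tcp_rot: [3.139, -0.002, 1.171]
ft_force: [-1.5, 1.2, 12.1]
opening: 0.004
```

Call:
drive_tool --increments '[[[0, 0, 0.06], [0, 0, 0]], [[0, 0, 0.06], [0, 0, 0]], [[0, 0, 0], [0, 0, 0]]]'

```text
t: 24.72
eef_pos: [495.6, -76.7, 142.5]
tcp_rot: [3.14, -0.002, 1.171]
ft_force: [-0.5, -0.3, -0.3]
opening: 0.005
```

Call:
drive_tool --increments '[[[0, 0, -0.3], [0, 0, 0]], [[0, 0, -1], [0, 0, 0]], [[0, 0, -1], [0, 0, 0]], [[1, 0, 0], [0, 0, 0]], [[1, 0, 0], [0, 0, 0]]]'

```text
t: 25.13
eef_pos: [519.6, -21.7, 214.0]
tcp_rot: [3.136, -0.003, 1.168]
ft_force: [-0.3, -0.2, -0.8]
opening: 0.004
```

Call:
drive_tool --increments '[[[1, 0, 0], [0, 0, 0]], [[1, 0, 0], [0, 0, 0]], [[1, 0, 0], [0, 0, 0]], [[1, 0, 0], [0, 0, 0]], [[0.5, 0, 0], [0, 0, 0]]]'

```text
t: 25.55
eef_pos: [572.2, 105.5, 212.3]
tcp_rot: [3.14, -0.002, 1.172]
ft_force: [-0.6, 0.0, -0.2]
opening: 0.002
```

```bash
python3 - <<'E'
from ov import *
from cell import env
s=env.read_camera("top"); q=env.read_camera("scene"); print(env.state()["t"],env.state()["eef_pos"],env.state()["ft_force"])
B=(300,255,380,325);k=9
cv2.imwrite("pics/o11.png",cv2.resize(s["pixels"][B[1]:B[3],B[0]:B[2]],None,fx=k,fy=k,interpolation=cv2.INTER_CUBIC))
B=(175,165,245,235);k=8.5
cv2.imwrite("pics/o12.png",cv2.resize(q["pixels"][B[1]:B[3],B[0]:B[2]],None,fx=k,fy=k,interpolation=cv2.INTER_CUBIC))
cv2.imwrite("pics/s12f.png",q["pixels"])
E
```

```text
25.65 [571.75521743 104.54689765 211.91007941] [-0.59222034  0.37001563 -0.34726602]
```

View pics/o11.png

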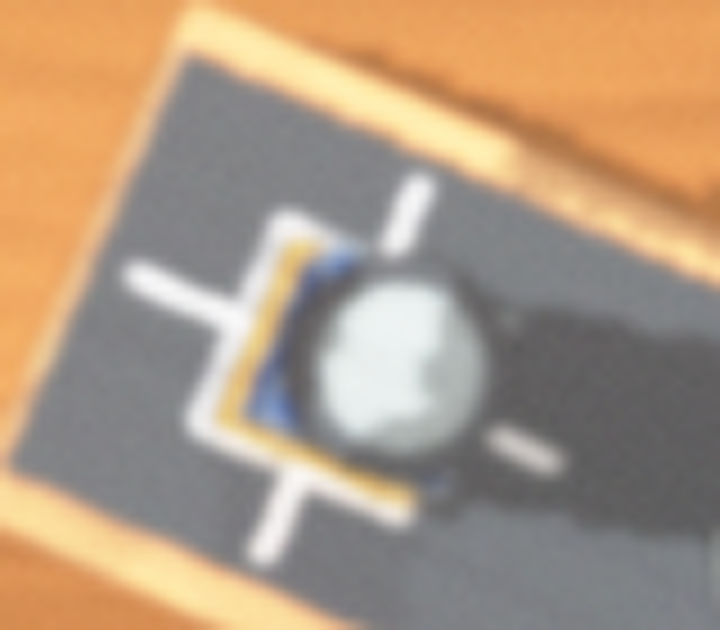

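View pics/o12.png

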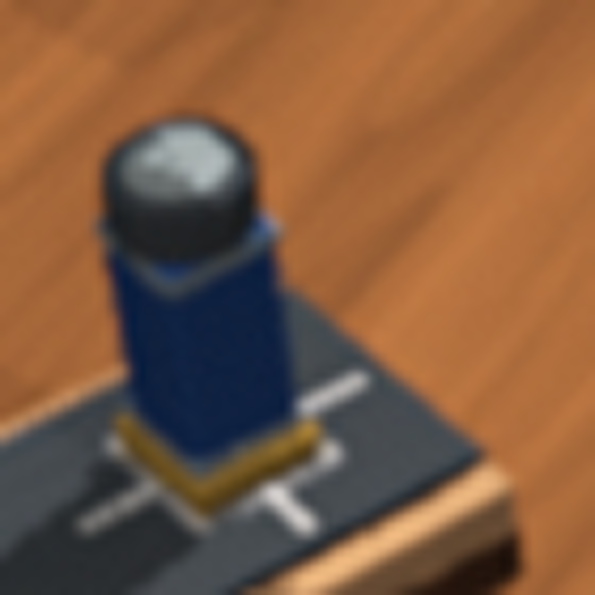

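View pics/s12f.png

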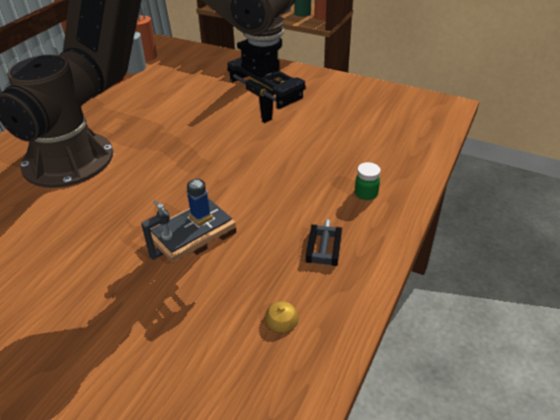

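The cap is fully down with no red showing. The foot sits inside the white outline, the bystanders have not moved, and the robot is clear of everything.

```bash
python3 -c "
from cell import env
print(env.job_done())"
```

```text
the job is handed in; nothing more can be done
None
```

The punch stands upright and fired on the white cross, let go. I handed the job in at about 25.7 s of the 58 s allowed; no verdict is reported.

**What I did:**
- I gripped the lying punch by its body, lifted it and tilted it upright. I stood it on the bare bench about 400 mm from the plate and let go.
- I took it again from above by the cap and set it on the cross.
- The top camera then showed the foot about 3 to 4 mm off, where the scene camera had shown it within about 1 mm. I gripped it again, moved it about 3 mm and let go.
- I pressed the cap straight down with the shut fingertips. The last reading before it tripped was about 12 N; the next was about zero.

**Last checks:**
- Both cameras show the foot inside the white outline, about 1 mm from centred by eye.
- The cap is down with no red showing.
- The pedal, jar and bell look unmoved.
- The wrist force is near zero and the gripper is well clear.

**What disagreed:** the two cameras differ by about 2 to 3 mm in absolute position, so I centred the foot against the outline in the pictures instead. I did not measure the cap travel or the punch's angle directly; both are judged from the pictures.

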